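# Clamp a freshly glued pot lid in the hand press

## Robot

A 7-joint arm with a two-finger parallel gripper is mounted at the origin on the work surface. World frame = base frame: x ahead of the robot, y to its left, z up, the work surface at z = 0. Lengths are in m, angles in rad, forces in N, time in s.
With the tool pointing down it reaches from about 0.4 to 0.875 m from the base axis. Payload 6.5 kg.
Tool frame: the origin (TCP) lies at the very end of the fingers, on their centre line; the grasp point (between the pads) lies r.tcp_to_grasp behind it (r.tcp_to_grasp is the distance from the TCP to the grasp point, in m); z points along the fingers, y is the direction in which the jaws open and shut (so a half turn about z gives the same grasp; the last joint's range is limited). The gripper opens to 88 mm and grips with 3 to 60 N. Pads are 18 mm wide; open, the fingers measure 123 mm over their backs; the gripper's body (75 mm by 187 mm) begins 45 mm behind the grasp point.
Start: joints at [-1.318, 0.536, -0.004, 1.538, 0.003, 1.067, -0.071], TCP at [0.204, 0.617, 0.239] pointing down, gripper open.
Joint ranges: [-2.7, 2.7], [-0.37, 2.16], [-1.27, 1.26], [0.24, 2.4], [-1.31, 4.45], [0.19, 1.91], [-2.76, 2.76]. Speed limits (rad/s): [2.39, 2.39, 3.14, 3.14, 3.14, 3.14, 3.14].

## Interface

Orientations are given as a unit quaternion [x, y, z, w].
In Python, from rig import r gives the robot as it stands.
- The arm moves only by the tool send_rows, never from a script. Its argument "motion" is a list of rows, each an object of numbers: "tx", "ty", "tz": the shift along the world's x, y, z in mm; "rx", "ry", "rz": the turn, a rotation vector about the world's x, y, z in rad; "jaw": the gripper command: -1 is shut, 1 is fully open, values between are in proportion. In form: [{"tx": .., "ty": .., "tz": .., "rx": .., "ry": .., "rz": .., "jaw": ..}, ...]. A call has 1 to 8 rows; each row shifts and turns the pose as measured when the row begins; what a row does not reach is not made up. A row lasts 1/8 s, in which the tool goes at most 62.5 mm and 10.7 degrees, less where a joint would pass 70% of its speed; a pose out of reach is approached as far as the arm can. A call is refused whole if a number of a shift passes 62.5 or a number of a turn 0.188, either way. A call with a gripper value outside its range is refused whole. The fingers move at their own pace and stop on an object; the grip force is fixed at half the most. Time passes only in rows, so rows that do not move let the fingers close. It gives the time, the measured TCP pose, the force and the opening at its end, in the units of the state.
- r.sense(): the state, without advancing time (a new reading comes with each control period).
- r.camera(name): name is "scene" or "side" or "wrist"; returns the picture (384x512x3 uint8, red, green, blue); there is no depth.
- r.camera_info(name): a dict with "fx", "fy", "cx", "cy" (pixels), "dist" ([k1, k2, p1, p2, k3] as OpenCV has them; the pictures are not rectified), "R" (3x3) and "t" (3): a world point X has camera coordinates R X + t; the wrist camera has in their place "mount" (4x4, takes a point from camera to tool coordinates, whose origin is the TCP and whose axes are the flange's). Camera axes: x right, y down, z forward; pixel columns grow to the right and rows downward; lengths in m; the calibration is good to about 2 mm. A picture is of the moment at which its call begins: read the wrist's pose just before it. camera_info takes no time and is no camera call.
- r.close_job(): hands the job in, once; it reports no verdict.
The state is a dict: "t": time; "qpos": joint angles; "qd": joint speeds; "joint_efforts": joint torques, N m; "eef_pos": TCP position; "orientation": TCP orientation; "ft_force": force on the tool from outside, world axes, zero at the start; "torque": the same for the moment, N m; "finger_gap": finger opening in m.
Only numpy, scipy, OpenCV 4.12 (cv2) and the standard library are available. Lean on these libraries where they do the work, as an engineer would, in place of code of your own. Each camera call takes 0.05 s, during which the arm holds its last target.

## Task

The lid of the tall clear pot has just been glued on and needs clamping: set the pot upright in the round recess of the press's slide and let go of it, then push the slide fully home under the press. Then press the black knob down until the sprung foot beneath it, bearing on the lid, is squeezed in about half-way (10 mm of its 20 mm, never to its stop), and finish while still holding the knob down there: do not let go. Leave the two short pots and the cream tub where they are.

Things in the scene. Friction and masses are not known exactly. Their poses are not given: they have to be found in the camera images.
- tall_pot_center (a point): Centre (half-way up, 32 mm above its underside) of the tall lidded clear plastic pot: loose, 64 mm high, 60 to 145 g. Round body tapering from 46 mm diameter at the bottom to 52 mm at 54 mm height; above that a 10 mm thick flat white lid, 58 mm in diameter, firmly attached. z is up along the pot. It is the only tall pot; it starts upright on the table.
- short_pot_a: A short pot of the same make, 40 mm high, lid 58 mm in diameter, loose; origin at the centre of its underside. Leave alone.
- short_pot_b: The other short pot, identical to the first. Leave alone.
- cream_tub: Loose cream plastic tub with lid, 83 x 108 x 64 mm high; origin at the centre of its underside. Leave alone.
- press: Grey hand press fixed to the table. Origin on the table right under the vertical axis of its ram; z up; its +y axis is the direction in which the slide goes in. Base plate 130 mm along x, from y = -240 to +110 mm, 12 mm high, with two guide strips to 22 mm height. A column 50 mm (x) by 30 mm stands at y = +78 mm and carries a head (50 mm wide along x, y from -22 to +93 mm, 148 to 172 mm above the table, with a bush of 20 mm radius) round the ram.
- recess (a point): Centre of the floor of the round recess in the slide, where the pot stands; it moves with the slide. Recess 54 mm in diameter, 10 mm deep, in an aluminium plate 84 x 84 mm whose top is 28 mm above the table; the recess floor is 18 mm above the table. With the slide fully out the recess is 130 mm from the ram's axis, towards the press's -y; with the slide home it is right under the ram. A seated pot's top is 82 mm above the table. Axes parallel to those of the press.
- post_top (a point): Top of the upright black post of the slide, 16 mm in diameter, 52 mm tall, its top 74 mm above the table; it stands 100 mm from the recess centre towards the press's -y, on a 30 mm wide, 10 mm thick tongue (tongue top 22 mm above the table).
- slide (a joint): Travel of the slide along the press's +y, in m: 0 fully out, 0.130 fully home against its stop. Dry friction about 1.5 N: it stays where it is left.
- knob_top (a point): Centre of the flat top of the black mushroom knob on the ram, 48 mm in diameter, 28 mm thick, top 250 mm above the table when up. Pushed straight down it carries the ram and foot with it; it springs back up when let go.
- ram (a joint): How far the ram is pushed down, in m: 0 up, 0.045 at its stop. Return spring about 4 N net at the top, growing by 80 N per m. With the pot in place the foot meets the lid after about 18 mm, so the right hold is near 28 mm.
- foot (a joint): How far the sprung foot is squeezed up towards the ram, in m: 0 free, 0.020 at its stop. Spring 800 N per m (8 N at 10 mm), on top of the return spring's. The foot is a black rubber disc 44 mm in diameter under the ram, its underside 100 mm above the table when the ram is up; the visible gap between the disc and the dark collar above it is 20 mm when free and shrinks as it is squeezed.
There are look-alikes about, which are no part of the job. Leave any yellow look-alike of the part that bears tall_pot_center alone.

How it is judged:
By the outcome, as a careful person would: the job done as asked, in the order asked, and still so for the second after the job is handed in, while the arm keeps its last pose, push and grip.
It also fails if it takes over 72 s, if anything falls off the work surface, if the arm or the gripper's body presses on something with over 40 N, if the wrist force passes 120 N, or if a joint passes its speed limit or range.

## Working session

There is one attempt and no reset: what is moved stays moved. The work goes in short steps, Python scripts to look and compute and a tool call to move; the robot and the scene stay as the last step left them, time stands still between calls to the robot, and variables do not carry over. Pictures are saved under pics/ and viewed, and the job is handed in when it is done.

Besides the shell and the picture viewer there is one more tool, called as a command line: name --argument value ..., lists and objects as JSON in quotes. send_rows: Moves the arm, as the interface text tells. Its arguments: {"type":"object","properties":{"motion":{"type":"array","items":{"type":"object","properties":{"tx":{"type":"number"},"ty":{"type":"number"},"tz":{"type":"number"},"rx":{"type":"number"},"ry":{"type":"number"},"rz":{"type":"number"},"jaw":{"type":"number"}}}}},"required":["motion"]}

```bash
mkdir -p pics; ls; python3 - <<'E'
from rig import r
import cv2
s=r.sense();print(s, r.tcp_to_grasp)
for n in ("scene","side","wrist"):
    cv2.imwrite(f"pics/{n}0.png",cv2.cvtColor(r.camera(n),cv2.COLOR_RGB2BGR)); print(n,r.camera_info(n))
E
```

```text
pics
{'t': 0.0, 'qpos': array([-1.31822041,  0.53719699, -0.00443164,  1.53882297,  0.00261348,
        1.06727925, -0.07117921]), 'qd': array([ 0.00106913,  0.00011444, -0.00051193,  0.00189565, -0.00054727,
       -0.0010551 , -0.00057835]), 'joint_efforts': array([-2.15407599e-03, -5.70975888e+01,  9.89340842e-01, -2.51599985e+01,
       -5.63061330e-02,  1.78767624e-02,  1.75226619e-04]), 'eef_pos': array([0.20355052, 0.61668561, 0.23783871]), 'orientation': array([ 1.58667919e-01,  9.87331641e-01, -8.47952447e-04, -6.53262287e-05]), 'ft_force': array([ 0.26182621, -0.72258828,  0.53356399]), 'torque': array([ 0.02899746, -0.02863082,  0.01273831]), 'finger_gap': 0.08800186172026697} 0.0187
scene {'fx': 431.1722633809525, 'fy': 431.1722633809525, 'cx': 244.83018141814432, 'cy': 183.40659854812353, 'dist': array([-0.0872375,  0.       ,  0.       ,  0.       ,  0.       ]), 'R': array([[ 0.52646202,  0.85012954, -0.01084009],
       [ 0.56336315, -0.35836788, -0.74444236],
       [-0.63675718,  0.38581372, -0.66759873]]), 't': array([-0.25872638, -0.1801667 ,  1.58887553])}
side {
[... 228 characters left out ...]
503464],
       [ 0.46811052,  0.47153614, -0.74734611],
       [-0.51033022, -0.5461825 , -0.66426482]]), 't': array([ 0.37192228, -0.10925448,  1.93102425])}
wrist {'fx': 292.7343886468728, 'fy': 292.7343886468728, 'cx': 254.3936249938895, 'cy': 193.59972063081747, 'dist': array([-0.01763331,  0.        ,  0.        ,  0.        ,  0.        ]), 'mount': array([[-9.49295802e-04, -9.45937735e-01, -3.24346882e-01,
         8.45268622e-02],
       [ 9.99999513e-01, -9.85688563e-04, -5.20903185e-05,
         2.52136944e-04],
       [-2.70430814e-04, -3.24346773e-01,  9.45938210e-01,
        -1.46115625e-01],
       [ 0.00000000e+00,  0.00000000e+00,  0.00000000e+00,
         1.00000000e+00]])}
```

View pics/scene0.png

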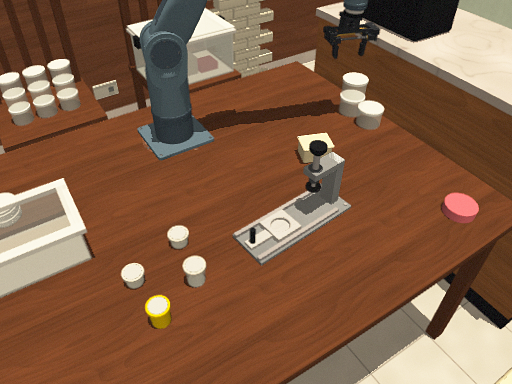

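View pics/side0.png

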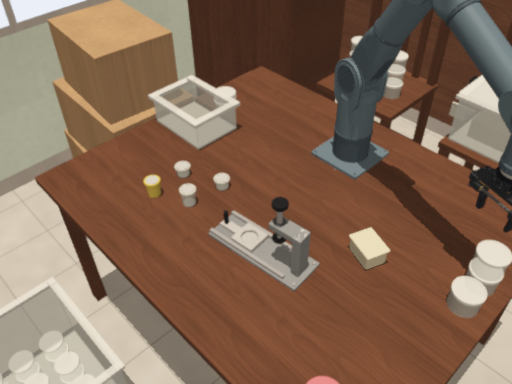

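View pics/wrist0.png

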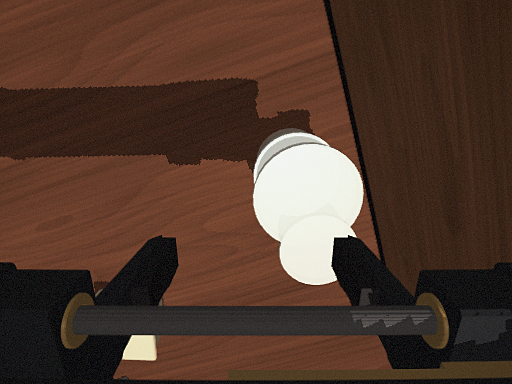

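The scene view shows the tall-pot candidates. The white tall pot is at scene (195,271) / side (188,195). The short pots are at (178,237) and (133,275), the yellow look-alike is at (158,311), and the white canisters are at (352,90) and (370,115). I choose (195,271) and check it in a close crop.

```bash
cat > h.py <<'E'
import numpy as np, cv2
from rig import r
from scipy.spatial.transform import Rotation as Ro
def cam(n,s=None):
    c=r.camera_info(n);K=np.array([[c['fx'],0,c['cx']],[0,c['fy'],c['cy']],[0,0,1]]);d=np.array(c['dist'])
    if 'R' in c: return K,d,np.array(c['R']),np.array(c['t'])
    M=np.array(c['mount']);T=np.eye(4);T[:3,:3]=Ro.from_quat(s['orientation']).as_matrix();T[:3,3]=s['eef_pos']
    E=np.linalg.inv(T@M);return K,d,E[:3,:3],E[:3,3]
def ray(C,uv):
    K,d,R,t=C;p=cv2.undistortPoints(np.array([[uv]],float),K,d)[0,0]
    v=R.T@np.array([p[0],p[1],1]);return -R.T@t,v/np.linalg.norm(v)
def plane(C,uv,z):
    o,v=ray(C,uv);return o+v*(z-o[2])/v[2]
def tri(*cu):
    A=np.zeros((3,3));b=np.zeros(3);L=[]
    for C,uv in cu:
        o,v=ray(C,uv);P=np.eye(3)-np.outer(v,v);A+=P;b+=P@o;L.append((P,o))
    X=np.linalg.solve(A,b);return X,[round(1e3*np.linalg.norm(P@(X-o)),1) for P,o in L]
def proj(C,X):
    K,d,R,t=C;return cv2.projectPoints(np.array(X,float).reshape(-1,3),cv2.Rodrigues(R)[0],t,K,d)[0][:,0]
def crop(img,x0,y0,x1,y1,f,name):
    cv2.imwrite(name,cv2.resize(cv2.cvtColor(img[y0:y1,x0:x1],cv2.COLOR_RGB2BGR),None,fx=f,fy=f,interpolation=cv2.INTER_CUBIC))
E
python3 - <<'E'
import cv2
a=cv2.imread('pics/scene0.png');b=cv2.imread('pics/side0.png')
cv2.imwrite('pics/sc1.png',cv2.resize(a[130:330,110:360],None,fx=3,fy=3,interpolation=cv2.INTER_CUBIC))
cv2.imwrite('pics/si1.png',cv2.resize(b[150:290,130:330],None,fx=4,fy=4,interpolation=cv2.INTER_CUBIC))
E
```

```text
(no output)
```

View pics/sc1.png

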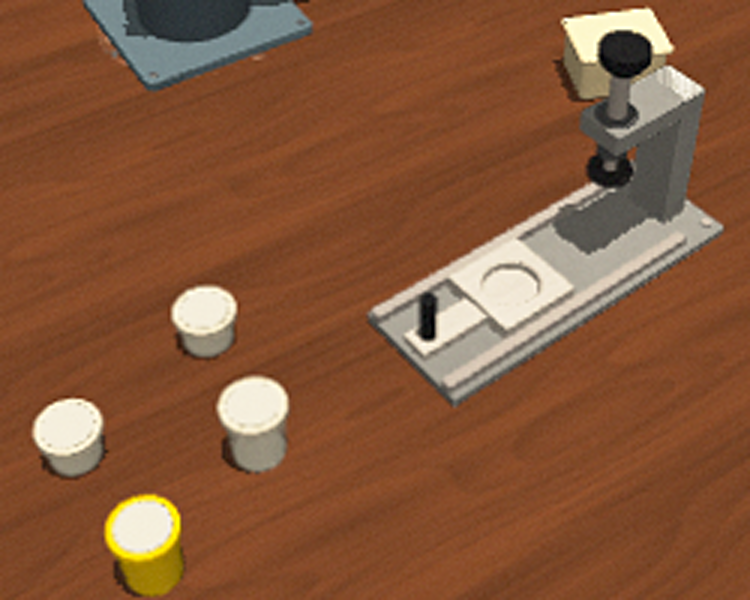

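View pics/si1.png

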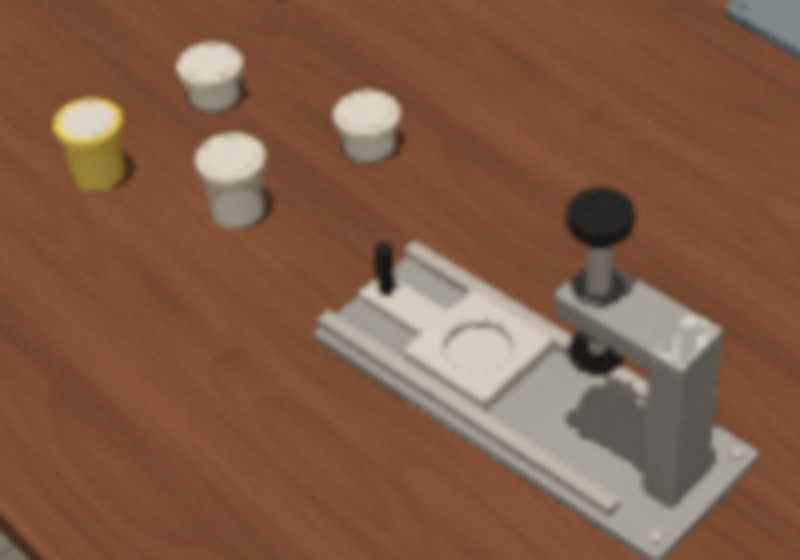

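The crops confirm that the white tall pot has its lid top at scene (194,264) and side (188,189). It is the only tall white one; its yellow double stands at scene (158,305).

```bash
python3 - <<'E'
from h import *
S,D=cam('scene'),cam('side')
f=lambda u,v:((u+.5)/3+109.5,(v+.5)/3+129.5)
g=lambda u,v:((u+.5)/4+129.5,(v+.5)/4+149.5)
for n,a,b in [('lid',(253,402),(231,157)),('recessrim',(510,284),(478,347)),('knob',(625,50),(599,213)),('post',(428,295),(383,245)),('shortR',(204,308),(367,112)),('shortL',(68,425),(211,62)),('yellow',(144,527),(89,121)),('cornerL',(369,318),(318,335)),('corner back R',(722,228),(756,455)), ('pot bottom',(257,462),(237,220))]:
    print(n,tri((S,f(*a)),(D,g(*b))))
# lid masks
for n,C,z,box in [('scene',S,.064,(178,250,212,290)),('side',D,.064,(172,180,202,210))]:
    im=cv2.imread(f'pics/{n}0.png');x0,y0,x1,y1=box;h=cv2.cvtColor(im,cv2.COLOR_BGR2HSV)
    m=((h[...,1]<70)&(h[...,2]>205)).astype(np.uint8);mm=np.zeros_like(m);mm[y0:y1,x0:x1]=m[y0:y1,x0:x1]
    c=max(cv2.findContours(mm,0,1)[0],key=cv2.contourArea);print(n,cv2.fitEllipse(c))
E
```

```text
lid (array([ 0.61446538, -0.22466837,  0.06394952]), [np.float64(0.9), np.float64(0.9)])
recessrim (array([0.58952122, 0.05479289, 0.02355895]), [np.float64(1.3), np.float64(1.3)])
knob (array([0.57914196, 0.17260838, 0.24540396]), [np.float64(1.8), np.float64(1.8)])
post (array([ 0.60000542, -0.04362308,  0.07598017]), [np.float64(1.2), np.float64(1.2)])
shortR (array([ 0.47695186, -0.20782513,  0.04031023]), [np.float64(1.3), np.float64(1.3)])
shortL (array([ 0.53377078, -0.36254844,  0.03955163]), [np.float64(2.2), np.float64(2.2)])
yellow (array([ 0.67495695, -0.35014422,  0.06273328]), [np.float64(2.1), np.float64(2.1)])
cornerL (array([ 0.61211741, -0.07992124,  0.0162339 ]), [np.float64(49.3), np.float64(49.3)])
corner back R (array([0.579209  , 0.29691032, 0.02528696]), [np.float64(53.4), np.float64(53.4)])
pot bottom (array([ 0.614936  , -0.22975928, -0.01548145]), [np.float64(1.8), np.float64(1.8)])
scene ((193.90846252441406, 264.8802185058594), (17.645780563354492, 22.25113868713379), 79.26795959472656)
side ((187.15386962890625, 188.90939331054688), (9.05683422088623, 14.919538497924805), 81.66211700439453)
```

send_rows --motion '[{"tz": 60,"jaw": 1},{"tx": 20,"ty": -40,"tz": 35,"rz": -0.18,"jaw": 1},{"tx": 27,"ty": -55,"rz": -0.18,"jaw": 1},{"tx": 27,"ty": -55,"rz": -0.18,"jaw": 1},{"tx": 27,"ty": -55,"rz": -0.18,"jaw": 1},{"tx": 27,"ty": -55,"jaw": 1},{"tx": 27,"ty": -55,"jaw": 1},{"tx": 27,"ty": -55,"jaw": 1}]'

```text
$.motion[0]: bad value
```

send_rows --motion '[{"tx": 0,"ty": 0,"tz": 60,"rx": 0,"ry": 0,"rz": 0,"jaw": 1},{"tx": 20,"ty": -40,"tz": 35,"rx": 0,"ry": 0,"rz": -0.18,"jaw": 1},{"tx": 27,"ty": -55,"tz": 0,"rx": 0,"ry": 0,"rz": -0.18,"jaw": 1},{"tx": 27,"ty": -55,"tz": 0,"rx": 0,"ry": 0,"rz": -0.18,"jaw": 1},{"tx": 27,"ty": -55,"tz": 0,"rx": 0,"ry": 0,"rz": -0.18,"jaw": 1},{"tx": 27,"ty": -55,"tz": 0,"rx": 0,"ry": 0,"rz": 0,"jaw": 1},{"tx": 27,"ty": -55,"tz": 0,"rx": 0,"ry": 0,"rz": 0,"jaw": 1},{"tx": 27,"ty": -55,"tz": 0,"rx": 0,"ry": 0,"rz": 0,"jaw": 1}]'

```text
t: 1.15
eef_pos: [0.3843, 0.2401, 0.3333]
orientation: [0.503, 0.864, -0.0, -0.003]
ft_force: [0.4, -0.1, -0.3]
finger_gap: 0.0883
```

send_rows --motion '[{"tx": 28,"ty": -55,"tz": 0,"rx": 0,"ry": 0,"rz": 0,"jaw": 1},{"tx": 28,"ty": -55,"tz": 0,"rx": 0,"ry": 0,"rz": 0,"jaw": 1},{"tx": 28,"ty": -55,"tz": 0,"rx": 0,"ry": 0,"rz": 0,"jaw": 1},{"tx": 28,"ty": -55,"tz": 0,"rx": 0,"ry": 0,"rz": 0,"jaw": 1},{"tx": 28,"ty": -55,"tz": 0,"rx": 0,"ry": 0,"rz": 0,"jaw": 1},{"tx": 30,"ty": -50,"tz": -20,"rx": 0,"ry": 0,"rz": 0,"jaw": 1},{"tx": 30,"ty": -50,"tz": -20,"rx": 0,"ry": 0,"rz": 0,"jaw": 1},{"tx": 0,"ty": 0,"tz": 0,"rx": 0,"ry": 0,"rz": 0,"jaw": 1}]'

```text
t: 2.15
eef_pos: [0.5852, -0.1456, 0.2925]
orientation: [0.505, 0.863, 0.0, -0.002]
ft_force: [0.2, 0.6, -0.8]
finger_gap: 0.0879
```

```bash
python3 - <<'E'
from h import *
s=r.sense();im=r.camera('wrist');cv2.imwrite('pics/w1.png',im[...,::-1]);np.save('w1.npy',dict(s),allow_pickle=True)
print(s['t'],s['eef_pos'],s['orientation'],s['qpos'],proj(cam('wrist',s),[[.614,-.225,.064]]))
E
```

```text
2.15 [ 0.5851969  -0.14561069  0.2925407 ] [ 5.04627390e-01  8.63334320e-01  4.67007890e-04 -2.19784324e-03] [-0.2706414   0.45689256  0.6149485   1.63398184 -0.28527889  1.14569703
  0.92863735] [[244.50793096 221.21725069]]
```

View pics/w1.png

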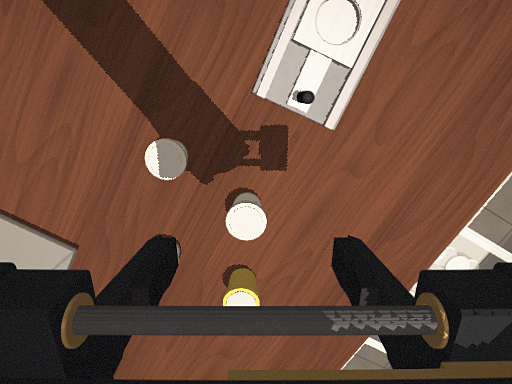

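The wrist view shows the tall pot's lid at (246,221), the short pot at (166,158), the yellow one at (241,298), the recess at (338,20) and the post at (305,97). I'll measure these.

```bash
python3 - <<'E'
from h import *
s=np.load('w1.npy',allow_pickle=True).item();W=cam('wrist',s)
im=cv2.imread('pics/w1.png');h=cv2.cvtColor(im,cv2.COLOR_BGR2HSV)
m=((h[...,1]<60)&(h[...,2]>225)).astype(np.uint8);mm=np.zeros_like(m);mm[195:250,215:280]=m[195:250,215:280]
c=max(cv2.findContours(mm,0,1)[0],key=cv2.contourArea);e=cv2.fitEllipse(cv2.convexHull(c));print(e)
S=cam('scene')
print('plane',plane(W,e[0],.064)); print('tri scene+wrist',tri((W,e[0]),(S,(194,264.3))),tri((W,e[0]),(cam('side'),(187.5,189))))
m=(h[...,2]<60).astype(np.uint8);mm=np.zeros_like(m);mm[85:110,290:320]=m[85:110,290:320]
c=max(cv2.findContours(mm,0,1)[0],key=cv2.contourArea);print('post',cv2.boundingRect(c),cv2.minEnclosingCircle(c))
cv2.imwrite('pics/w1c.png',cv2.resize(im[0:140,240:400],None,fx=5,fy=5,interpolation=cv2.INTER_CUBIC)[:600])
E
```

```text
((245.77020263671875, 220.9839630126953), (37.105281829833984, 40.49467849731445), 94.71501922607422)
plane [ 0.61536583 -0.22382352  0.064     ]
tri scene+wrist (array([ 0.6157409 , -0.22489799,  0.0616364 ]), [np.float64(0.1), np.float64(0.1)]) (array([ 0.61483136, -0.22276483,  0.06603547]), [np.float64(0.3), np.float64(0.3)])
post (297, 91, 17, 13) ((304.86083984375, 97.273193359375), 8.32042407989502)
```

View pics/w1c.png

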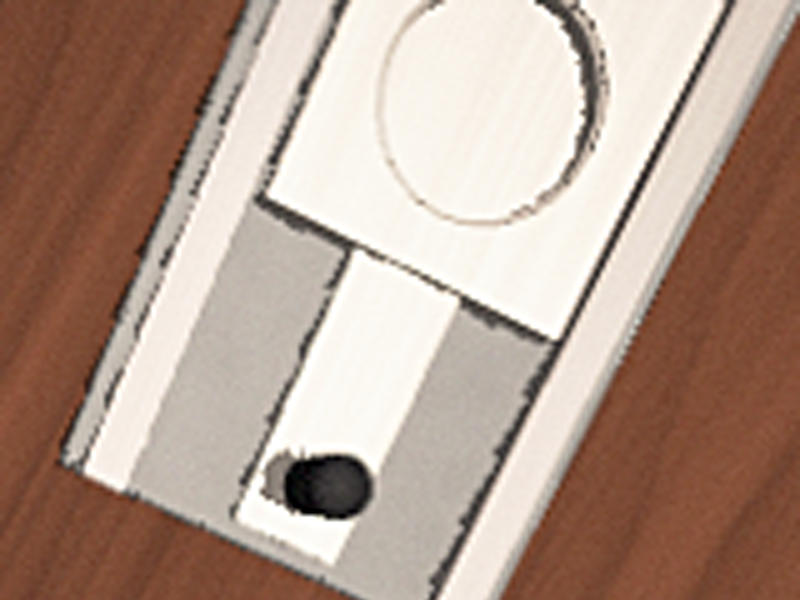

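send_rows --motion '[{"tx": 15,"ty": -39,"tz": -40,"rx": 0,"ry": 0,"rz": 0,"jaw": 1},{"tx": 15,"ty": -39,"tz": -40,"rx": 0,"ry": 0,"rz": 0,"jaw": 1},{"tx": 0,"ty": 0,"tz": -50,"rx": 0,"ry": 0,"rz": 0,"jaw": 1},{"tx": 0,"ty": 0,"tz": 0,"rx": 0,"ry": 0,"rz": 0,"jaw": 1}]'

```text
t: 2.7
eef_pos: [0.6183, -0.215, 0.1625]
orientation: [0.499, 0.867, 0.005, -0.002]
ft_force: [0.2, 0.9, -0.1]
finger_gap: 0.0883
```

```bash
python3 - <<'E'
from h import *
s=r.sense();im=r.camera('wrist');cv2.imwrite('pics/w2.png',im[...,::-1])
W=cam('wrist',s);h=cv2.cvtColor(im,cv2.COLOR_RGB2HSV)
m=((h[...,1]<60)&(h[...,2]>215)).astype(np.uint8)
for c in cv2.findContours(m,0,1)[0]:
    if cv2.contourArea(c)>800:
        e=cv2.fitEllipse(cv2.convexHull(c));print(e,plane(W,e[0],.064))
s1=np.load('w1.npy',allow_pickle=True).item()
print(s['eef_pos'],s['orientation'])
E
```

```text
((113.6224594116211, 262.3594055175781), (44.41667938232422, 50.43056106567383), 96.06309509277344) [ 0.53611943 -0.34063409  0.064     ]
((245.45143127441406, 201.85838317871094), (60.206809997558594, 63.51978302001953), 96.11585998535156) [ 0.61537722 -0.22367086  0.064     ]
((118.98393249511719, 102.92741394042969), (61.31892395019531, 69.93123626708984), 143.4520263671875) [ 0.48585591 -0.20078871  0.064     ]
((393.41741943359375, 24.078868865966797), (17.81174659729004, 119.9333267211914), 27.842256546020508) [ 0.64159004 -0.04518111  0.064     ]
((366.62078857421875, 65.62315368652344), (31.466651916503906, 37.17061996459961), 0.0) [ 0.64146193 -0.07873287  0.064     ]
[ 0.61833827 -0.21495573  0.16253557] [ 0.49909454  0.86653125  0.00507771 -0.00156647]
```

View pics/w2.png

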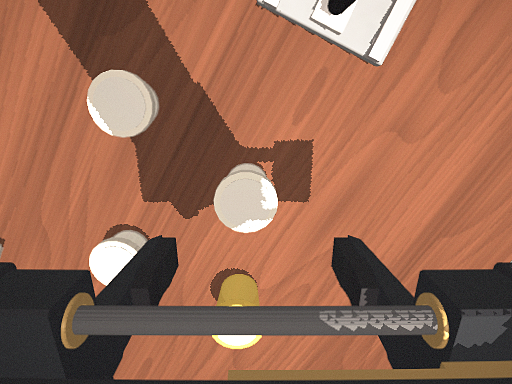

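The lid at (245,202) again projects to (0.615, -0.224). I'm descending to grasp.

send_rows --motion '[{"tx": -3,"ty": -9,"tz": -30,"rx": 0,"ry": 0,"rz": 0,"jaw": 1},{"tx": 0,"ty": 0,"tz": -40,"rx": 0,"ry": 0,"rz": 0,"jaw": 1},{"tx": 0,"ty": 0,"tz": 0,"rx": 0,"ry": 0,"rz": 0,"jaw": 1}]'

```text
t: 3.12
eef_pos: [0.6235, -0.2233, 0.1045]
orientation: [0.497, 0.868, 0.008, 0.008]
ft_force: [-0.2, 0.2, -0.5]
finger_gap: 0.0882
```

```bash
cat >> h.py <<'E'
def corr(th,tilt=0,ax=(1,0,0)):
    "rotation vector (world) from present to tool-down with tool y at angle th, then tilt about world axis"
    s=r.sense();c,n=np.cos(th),np.sin(th)
    Rd=np.array([[-n,c,0],[c,n,0],[0,0,-1]]); Rd=np.column_stack([[-n,c,0],[c,n,0],[0,0,-1]])
    Rd=Ro.from_rotvec(tilt*np.array(ax)).as_matrix()@Rd
    R0=Ro.from_quat(s['orientation']).as_matrix()
    print('t',s['t'],'pos',s['eef_pos'].round(4),'rv',Ro.from_matrix(Rd@R0.T).as_rotvec().round(4),'yaw',np.arctan2(R0[1,1],R0[0,1]),'z',R0[:,2].round(4),'q',s['qpos'].round(2),'F',s['ft_force'].round(1),'gap',s['finger_gap'])
E
python3 -c "
from h import *;corr(np.radians(30))"
```

```text
t 3.125 pos [ 0.6235 -0.2233  0.1045] rv [-0.0063  0.0211 -0.0074] yaw 0.5310332290603944 z [ 0.0211  0.0064 -0.9998] q [-0.05  0.76  0.49  1.63 -0.47  0.85  1.17] F [-0.2  0.2 -0.5] gap 0.08821701446478408
```

send_rows --motion '[{"tx": -8,"ty": 0,"tz": -20,"rx": -0.006,"ry": 0.021,"rz": 0,"jaw": 1},{"tx": 0,"ty": 0,"tz": 0,"rx": 0,"ry": 0,"rz": 0,"jaw": 1}]'

```text
t: 3.38
eef_pos: [0.618, -0.2231, 0.0885]
orientation: [0.496, 0.868, 0.001, 0.003]
ft_force: [0.3, -0.5, 1.3]
finger_gap: 0.0885
```

```bash

python3 -c "
from h import *;corr(np.radians(30))"
```

```text
t 3.375 pos [ 0.618  -0.2231  0.0885] rv [ 0.0013  0.0052 -0.0091] yaw 0.5327547434135347 z [ 0.0052 -0.0013 -1.    ] q [-0.05  0.78  0.49  1.64 -0.46  0.84  1.17] F [ 0.3 -0.5  1.3] gap 0.08849163366173712
```

send_rows --motion '[{"tx": -4,"ty": 0,"tz": -25,"rx": 0,"ry": 0.008,"rz": 0,"jaw": 1},{"tx": -2,"ty": 0,"tz": -22,"rx": 0,"ry": 0.004,"rz": 0,"jaw": 1},{"tx": 0,"ty": 0,"tz": 0,"rx": 0,"ry": 0,"rz": 0,"jaw": 1}]'

```text
t: 3.75
eef_pos: [0.6125, -0.2231, 0.0401]
orientation: [0.496, 0.868, -0.002, -0.002]
ft_force: [-0.3, 0.4, 0.6]
finger_gap: 0.088
```

```bash

python3 -c "
from h import *;corr(np.radians(30));im=r.camera('wrist');cv2.imwrite('pics/w3.png',im[...,::-1])"
```

```text
t 3.75 pos [ 0.6125 -0.2231  0.0401] rv [ 0.0018 -0.0056 -0.0096] yaw 0.5332336777278354 z [-0.0056 -0.0019 -1.    ] q [-0.03  0.84  0.46  1.65 -0.49  0.77  1.19] F [-0.3  0.4  0.6] gap 0.08798285972841162
```

View pics/w3.png

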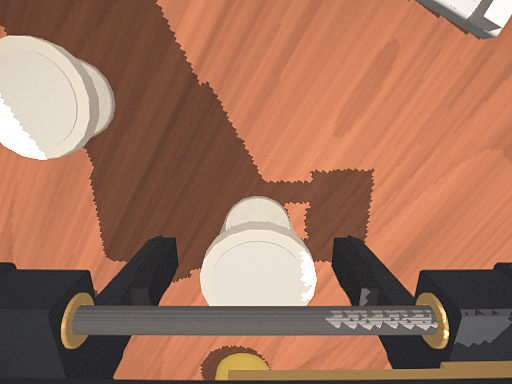

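The lid at (258,272) lies centred between the fingers. Now I close them.

send_rows --motion '[{"tx": 3,"ty": 0,"tz": 0,"rx": 0,"ry": -0.005,"rz": 0,"jaw": 1},{"tx": 0,"ty": 0,"tz": 0,"rx": 0,"ry": 0,"rz": 0,"jaw": -1},{"tx": 0,"ty": 0,"tz": 0,"rx": 0,"ry": 0,"rz": 0,"jaw": -1},{"tx": 0,"ty": 0,"tz": 0,"rx": 0,"ry": 0,"rz": 0,"jaw": -1},{"tx": 0,"ty": 0,"tz": 0,"rx": 0,"ry": 0,"rz": 0,"jaw": -1},{"tx": 0,"ty": 0,"tz": 0,"rx": 0,"ry": 0,"rz": 0,"jaw": -1}]'

```text
t: 4.55
eef_pos: [0.6176, -0.2242, 0.0428]
orientation: [0.496, 0.868, -0.0, 0.003]
ft_force: [0.6, 0.5, -0.2]
finger_gap: 0.0567
```

```bash

python3 -c "
from h import *;corr(np.radians(30))"
```

```text
t 4.55 pos [ 0.6176 -0.2242  0.0428] rv [ 0.0034  0.0039 -0.0093] yaw 0.5328729093364634 z [ 0.0039 -0.0034 -1.    ] q [-0.03  0.84  0.46  1.65 -0.49  0.76  1.19] F [ 0.6  0.5 -0.2] gap 0.05665679999763311
```

send_rows --motion '[{"tx": 0,"ty": 0,"tz": 20,"rx": 0,"ry": 0,"rz": 0,"jaw": -1},{"tx": 0,"ty": 0,"tz": 50,"rx": 0,"ry": 0,"rz": 0,"jaw": -1},{"tx": 0,"ty": 0,"tz": 50,"rx": 0,"ry": 0,"rz": 0,"jaw": -1},{"tx": -10,"ty": 35,"tz": 30,"rx": 0,"ry": 0,"rz": 0,"jaw": -1},{"tx": -10,"ty": 45,"tz": 0,"rx": 0,"ry": 0,"rz": 0,"jaw": -1},{"tx": -10,"ty": 45,"tz": 0,"rx": 0,"ry": 0,"rz": 0,"jaw": -1},{"tx": 0,"ty": 20,"tz": 0,"rx": 0,"ry": 0,"rz": 0,"jaw": -1},{"tx": 0,"ty": 0,"tz": 0,"rx": 0,"ry": 0,"rz": 0,"jaw": -1}]'

```text
t: 5.55
eef_pos: [0.5869, -0.0768, 0.2077]
orientation: [0.497, 0.868, 0.002, 0.006]
ft_force: [-0.1, -1.0, -0.8]
finger_gap: 0.0568
```

```bash

python3 -c "
from h import *;corr(np.radians(30));s=r.sense();im=r.camera('wrist');cv2.imwrite('pics/w4.png',im[...,::-1]);np.save('w4.npy',dict(s),allow_pickle=True)"
```

```text
t 5.55 pos [ 0.5869 -0.0768  0.2077] rv [ 0.0028  0.0132 -0.0061] yaw 0.5297155555636566 z [ 0.0132 -0.0028 -0.9999] q [-0.38  0.52  0.59  1.76 -0.35  0.95  0.88] F [-0.1 -1.  -0.8] gap 0.05683248150482198
```

View pics/w4.png

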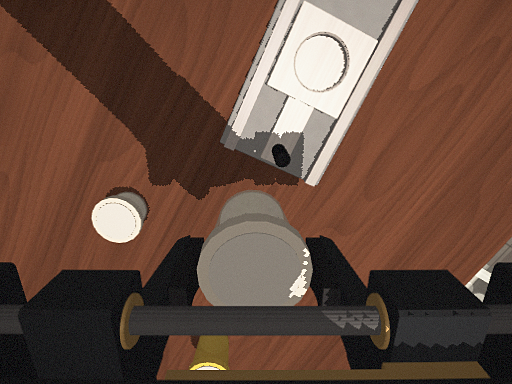

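The pot is held upright at (255,260). The recess rim is at (321,61) and the post top near (281,155). I'll zoom in for the fit.

```bash
python3 - <<'E'
import cv2
im=cv2.imread('pics/w4.png')
cv2.imwrite('pics/w4c.png',cv2.resize(im[0:120,250:390],None,fx=5,fy=5,interpolation=cv2.INTER_CUBIC))
E
```

```text
(no output)
```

View pics/w4c.png

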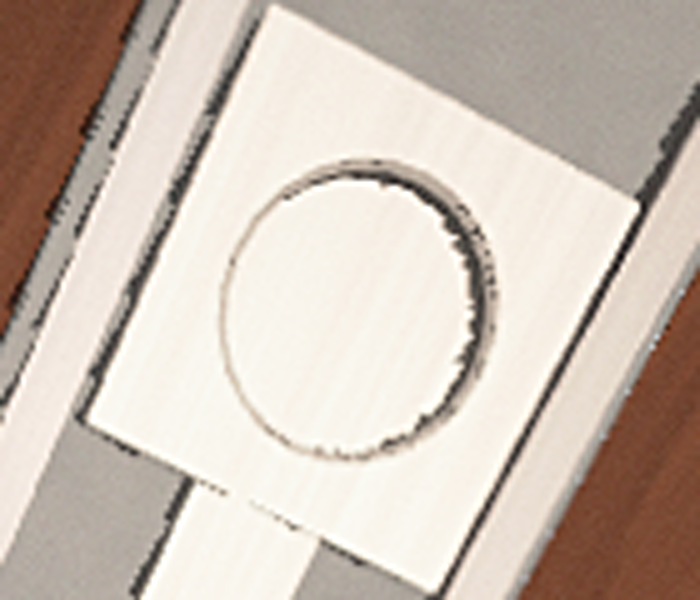

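```bash
python3 - <<'E'
from h import *
s=np.load('w4.npy',allow_pickle=True).item();W=cam('wrist',s)
f=lambda p:((p[0]+.5)/5+249.5,(p[1]+.5)/5-.5)
P=np.array([plane(W,f(p),.028)[:2] for p in [(222,310),(370,158),(497,290),(350,461),(285,195),(270,425),(460,400),(450,195)]])
A=np.c_[2*P,np.ones(len(P))];x=np.linalg.lstsq(A,(P**2).sum(1),rcond=None)[0];print('circ',x[:2],np.sqrt(x[2]+x[0]**2+x[1]**2))
Q=np.array([plane(W,f(p),.028)[:2] for p in [(270,5),(640,205),(437,592),(88,420)]]);print(Q,Q.mean(0))
for i in range(4):
    d=Q[(i+1)%4]-Q[i];print(np.linalg.norm(d),np.degrees(np.arctan2(d[1],d[0])))
S,D=cam('scene'),cam('side')
e=(np.array((510,284))+.5)/3+(109.5,129.5); g=(np.array((478,347))+.5)/4+(129.5,149.5)
wp=proj(W,[[*x[:2],.028]])[0]
print(tri((W,wp),(S,e)),tri((W,wp),(D,g)),tri((W,wp),(S,e),(D,g)))
# lid held: center ellipse offset
im=cv2.imread('pics/w4.png')
for X in ([.5869,-.0768,.0],):
    pass
Rt=Ro.from_quat(s['orientation']).as_matrix()
print(proj(W,[s['eef_pos']-Rt[:,2]*.0237]))
E
```

```text
circ [0.59085726 0.05682543] 0.027966158084147614
[[0.54477124 0.09351057]
 [0.6280949  0.10238624]
 [0.63688136 0.01955172]
 [0.55341623 0.0112171 ]] [0.59079093 0.05666641]
0.08379504389449557 6.08024346246845
0.08329922142491612 -83.94513598394077
0.08388023630630864 -174.2974890108616
0.08274630949350457 95.99696706704938
(array([0.59097472, 0.05635981, 0.02296449]), [np.float64(1.5), np.float64(1.5)]) (array([0.59076216, 0.05696852, 0.02781398]), [np.float64(0.2), np.float64(0.2)]) (array([0.59060459, 0.05580861, 0.02490674]), [np.float64(1.7), np.float64(1.9), np.float64(1.5)])
[[253.75968112 276.22638473]]
```

send_rows --motion '[{"tx": 1,"ty": 40,"tz": 0,"rx": 0,"ry": 0.013,"rz": 0,"jaw": -1},{"tx": 2,"ty": 45,"tz": 0,"rx": 0,"ry": 0,"rz": 0,"jaw": -1},{"tx": 2,"ty": 40,"tz": -20,"rx": 0,"ry": 0,"rz": 0,"jaw": -1},{"tx": 0,"ty": 7,"tz": -40,"rx": 0,"ry": 0,"rz": 0,"jaw": -1},{"tx": 0,"ty": 0,"tz": -30,"rx": 0,"ry": 0,"rz": 0,"jaw": -1},{"tx": 0,"ty": 0,"tz": 0,"rx": 0,"ry": 0,"rz": 0,"jaw": -1}]'

```text
t: 6.35
eef_pos: [0.595, 0.0452, 0.1199]
orientation: [0.504, 0.863, -0.002, 0.005]
ft_force: [-0.4, -0.0, -0.5]
finger_gap: 0.0569
```

```bash

python3 -c "
from h import *;corr(np.radians(30))"
```

```text
t 6.35 pos [0.595  0.0452 0.1199] rv [0.0085 0.0072 0.0101] yaw 0.513501525240514 z [ 0.0072 -0.0085 -0.9999] q [-0.53  0.65  0.52  1.8  -0.42  0.8   0.71] F [-0.4 -0.  -0.5] gap 0.056900044759161196
```

send_rows --motion '[{"tx": -3,"ty": 10,"tz": -15,"rx": 0.008,"ry": 0.007,"rz": 0,"jaw": -1},{"tx": 0,"ty": 0,"tz": -15,"rx": 0,"ry": 0,"rz": 0,"jaw": -1},{"tx": 0,"ty": 0,"tz": 0,"rx": 0,"ry": 0,"rz": 0,"jaw": -1}]'

```text
t: 6.72
eef_pos: [0.5939, 0.0536, 0.0908]
orientation: [0.506, 0.863, 0.001, 0.002]
ft_force: [0.6, -0.4, -0.5]
finger_gap: 0.0569
```

```bash

python3 -c "
from h import *;corr(np.radians(30))
a=r.camera('side');b=r.camera('wrist');c=r.camera('scene');z=lambda i:cv2.resize(i,None,fx=4,fy=4,interpolation=cv2.INTER_CUBIC)
cv2.imwrite('pics/a5.png',np.hstack([z(a[170:270,200:300]),z(c[170:270,230:330])])[...,::-1]);cv2.imwrite('pics/w5.png',b[...,::-1])"
```

```text
t 6.725 pos [0.5939 0.0536 0.0908] rv [0.0001 0.0038 0.0131] yaw 0.5105240385492801 z [ 3.8e-03 -2.0e-04 -1.0e+00] q [-0.52  0.69  0.49  1.81 -0.45  0.75  0.72] F [ 0.6 -0.4 -0.5] gap 0.05691183323597308
```

View pics/a5.png

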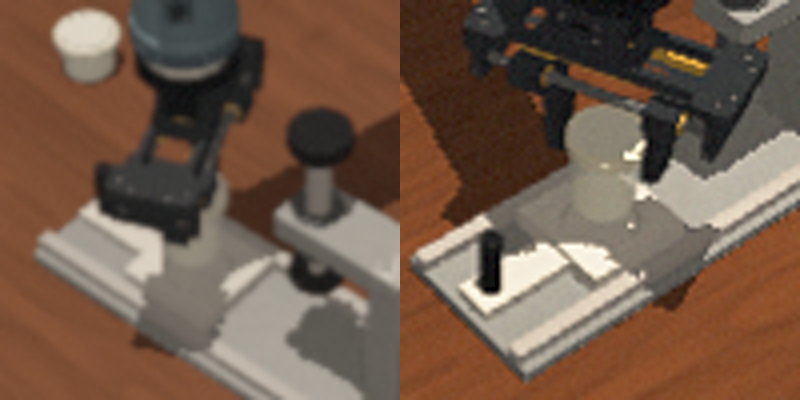

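View pics/w5.png

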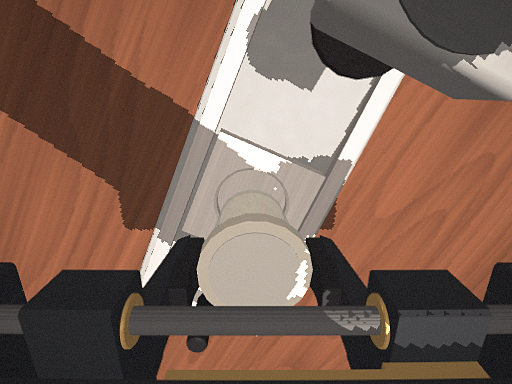

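The wrist view shows the recess rim at (252,198) with the pot's foot (about 250,205) just in front of it. Corrections are about 2 mm. I lower it gently.

send_rows --motion '[{"tx": -3,"ty": 2,"tz": -8,"rx": 0,"ry": 0.004,"rz": 0,"jaw": -1},{"tx": 0,"ty": 0,"tz": -8,"rx": 0,"ry": 0,"rz": 0,"jaw": -1},{"tx": 0,"ty": 0,"tz": 0,"rx": 0,"ry": 0,"rz": 0,"jaw": -1}]'

```text
t: 7.25
eef_pos: [0.5919, 0.0561, 0.0756]
orientation: [0.506, 0.863, 0.001, 0.001]
ft_force: [-0.1, 0.3, -1.6]
finger_gap: 0.0568
```

```bash

python3 -c "
from h import *;corr(np.radians(30))
b=r.camera('wrist');z=lambda i:cv2.resize(i,None,fx=5,fy=5,interpolation=cv2.INTER_CUBIC)
cv2.imwrite('pics/w6.png',z(b[120:240,180:330])[...,::-1])"
```

```text
t 7.25 pos [0.5919 0.0561 0.0756] rv [-0.0006  0.0025  0.0128] yaw 0.5108218359327124 z [ 2.5e-03  5.0e-04 -1.0e+00] q [-0.51  0.71  0.47  1.82 -0.46  0.72  0.73] F [-0.1  0.3 -1.6] gap 0.05677780370575731
```

View pics/w6.png

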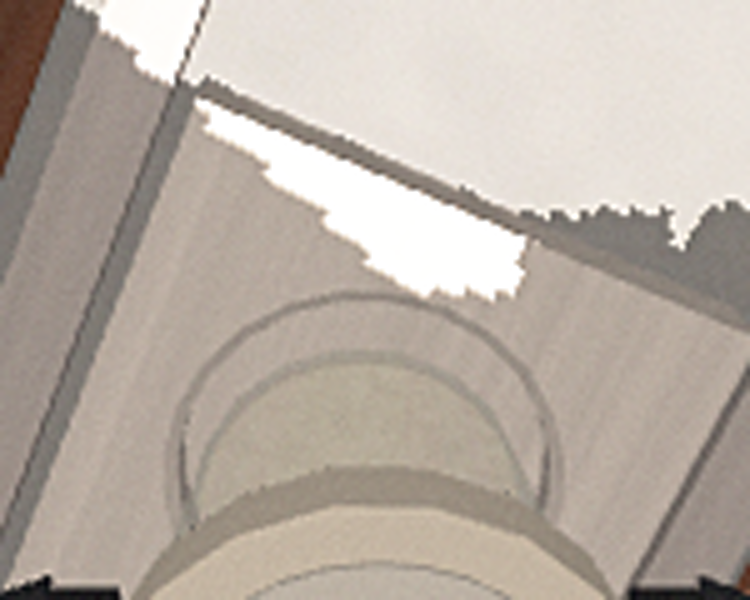

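```bash

python3 -c "
from h import *
s=r.sense();W=cam('wrist',s);th=s and 0.511
tx=np.array([-np.sin(.511),np.cos(.511)])
f=lambda p:((p[0]+.5)/5+179.5,(p[1]+.5)/5+119.5)
rim=plane(W,f((367,292)),.028)
for zb in (.033,.035): print(zb, plane(W,f((367,352)),zb)[:2]-tx*.023)
print('rim centre',rim[:2]-tx*.027,plane(W,f((367,300)),.018))"
```

```text
0.033 [0.59197381 0.05550269]
0.035 [0.59165495 0.05608056]
rim centre [0.59049448 0.05816495] [0.57925262 0.07816579 0.018     ]
```

send_rows --motion '[{"tx": -1,"ty": 2,"tz": -4,"rx": 0,"ry": 0,"rz": 0,"jaw": -1},{"tx": 0,"ty": 0,"tz": -5,"rx": 0,"ry": 0,"rz": 0,"jaw": -1},{"tx": 0,"ty": 0,"tz": -3,"rx": 0,"ry": 0,"rz": 0,"jaw": -1},{"tx": 0,"ty": 0,"tz": 0,"rx": 0,"ry": 0,"rz": 0,"jaw": -1}]'

```text
t: 7.8
eef_pos: [0.5912, 0.0583, 0.0632]
orientation: [0.505, 0.863, 0.001, 0.001]
ft_force: [-0.9, -0.3, -1.2]
finger_gap: 0.0565
```

```bash

python3 -c "
from h import *;corr(np.radians(30))
b=r.camera('wrist');z=lambda i:cv2.resize(i,None,fx=5,fy=5,interpolation=cv2.INTER_CUBIC)
cv2.imwrite('pics/w7.png',z(b[120:240,180:330])[...,::-1])"
```

```text
t 7.8 pos [0.5912 0.0583 0.0632] rv [-0.0007  0.0033  0.0126] yaw 0.5109566609876263 z [ 3.3e-03  7.0e-04 -1.0e+00] q [-0.51  0.73  0.46  1.82 -0.48  0.7   0.73] F [-0.9 -0.3 -1.2] gap 0.05651105510989499
```

View pics/w7.png

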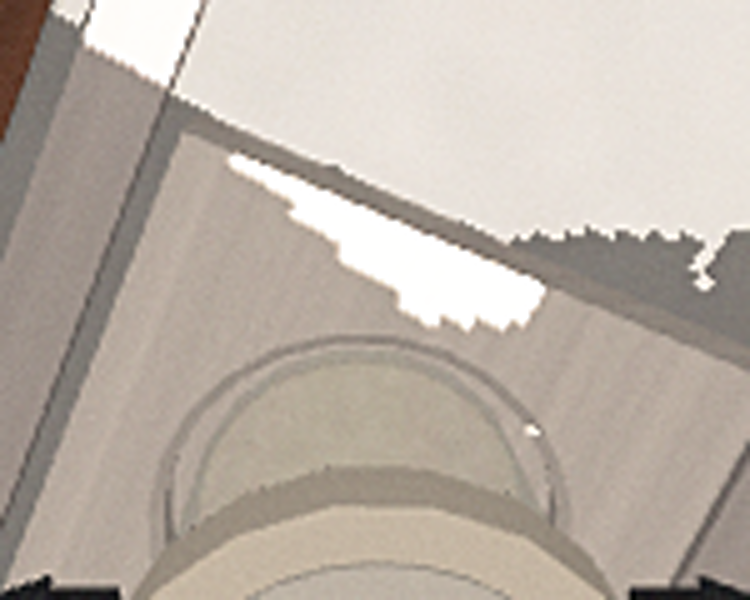

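The pot's foot is inside the rim (rim top at crop row 340, pot edge at 355). I lower it the last 2 mm and release.

send_rows --motion '[{"tx": 0,"ty": 0,"tz": -2,"rx": 0,"ry": 0,"rz": 0,"jaw": -1},{"tx": 0,"ty": 0,"tz": -1,"rx": 0,"ry": 0,"rz": 0,"jaw": -1},{"tx": 0,"ty": 0,"tz": 0,"rx": 0,"ry": 0,"rz": 0,"jaw": -1}]'

```text
t: 8.22
eef_pos: [0.5915, 0.058, 0.0607]
orientation: [0.506, 0.863, 0.001, 0.002]
ft_force: [-0.2, -0.8, -0.3]
finger_gap: 0.0566
```

```bash

python3 -c "
from h import *;corr(np.radians(30))"
```

```text
t 8.225 pos [0.5915 0.058  0.0607] rv [-0.0008  0.0039  0.013 ] yaw 0.510650861146533 z [ 3.9e-03  7.0e-04 -1.0e+00] q [-0.5   0.73  0.46  1.82 -0.48  0.7   0.74] F [-0.2 -0.8 -0.3] gap 0.05661577141615195
```

send_rows --motion '[{"tx": 0,"ty": 0,"tz": -1,"rx": 0,"ry": 0,"rz": 0,"jaw": 0.6},{"tx": 0,"ty": 0,"tz": 0,"rx": 0,"ry": 0,"rz": 0,"jaw": 0.8},{"tx": 0,"ty": 0,"tz": 0,"rx": 0,"ry": 0,"rz": 0,"jaw": 1},{"tx": 0,"ty": 0,"tz": 0,"rx": 0,"ry": 0,"rz": 0,"jaw": 1},{"tx": 0,"ty": 0,"tz": 0,"rx": 0,"ry": 0,"rz": 0,"jaw": 1}]'

```text
t: 8.85
eef_pos: [0.592, 0.0582, 0.0597]
orientation: [0.506, 0.863, 0.002, 0.002]
ft_force: [-0.5, 0.5, -1.1]
finger_gap: 0.0887
```

send_rows --motion '[{"tx": 0,"ty": 0,"tz": 30,"rx": 0,"ry": 0,"rz": 0,"jaw": 1},{"tx": 0,"ty": 0,"tz": 60,"rx": 0,"ry": 0,"rz": 0,"jaw": 1},{"tx": 0,"ty": -40,"tz": 20,"rx": 0,"ry": 0,"rz": -0.18,"jaw": 1},{"tx": 5,"ty": -55,"tz": 0,"rx": 0,"ry": 0,"rz": -0.18,"jaw": -1},{"tx": 5,"ty": -55,"tz": 0,"rx": 0.15,"ry": 0,"rz": 0,"jaw": -1},{"tx": 0,"ty": 0,"tz": 0,"rx": 0,"ry": 0,"rz": 0,"jaw": -1}]'

```text
t: 9.6
eef_pos: [0.6009, -0.0913, 0.173]
orientation: [0.655, 0.752, 0.052, -0.042]
ft_force: [-0.0, -0.3, -0.2]
finger_gap: 0.06
```

```bash

python3 -c "
from h import *;corr(np.radians(6),.35,(.9945,.1045,0))
a=r.camera('side');b=r.camera('wrist');c=r.camera('scene');z=lambda i:cv2.resize(i,None,fx=4,fy=4,interpolation=cv2.INTER_CUBIC)
cv2.imwrite('pics/a8.png',np.hstack([z(a[170:270,200:300]),z(c[170:270,230:330])])[...,::-1]);cv2.imwrite('pics/w8.png',b[...,::-1])"
```

```text
t 9.6 pos [ 0.6009 -0.0913  0.173 ] rv [ 0.214   0.0494 -0.0283] yaw 0.13572637833945614 z [ 0.0053  0.1332 -0.9911] q [-0.26  0.62  0.58  1.72 -0.55  0.99  0.71] F [-0.  -0.3 -0.2] gap 0.05998606887699925
```

View pics/a8.png

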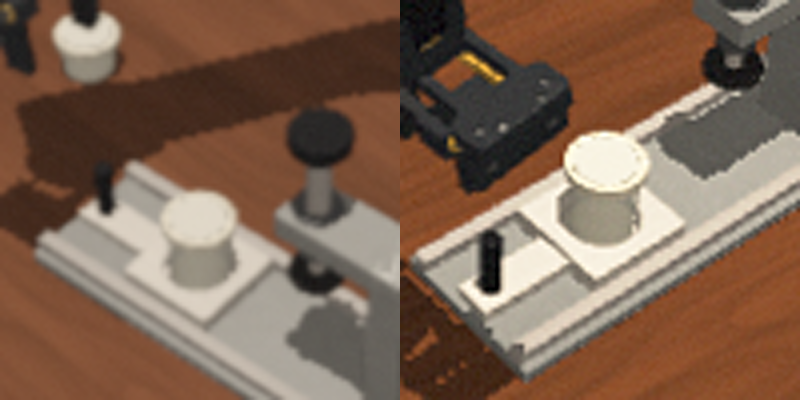

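View pics/w8.png

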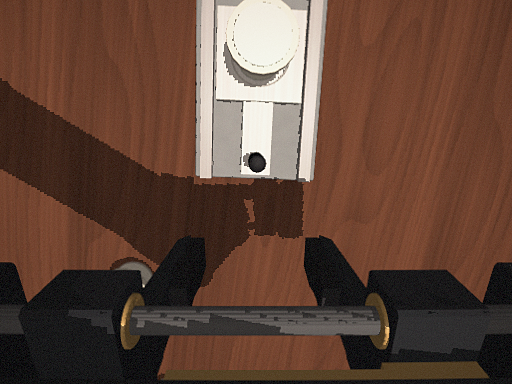

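```bash

python3 -c "
from h import *
s=r.sense();W=cam('wrist',s);print(plane(W,(257,157.5),.074),plane(W,(263.5,35),.082))"
```

```text
[ 0.59975209 -0.0302351   0.074     ] [0.58968663 0.06498763 0.082     ]
```

send_rows --motion '[{"tx": 3,"ty": -15,"tz": -20,"rx": 0.11,"ry": 0.025,"rz": -0.015,"jaw": -1},{"tx": 3,"ty": -5,"tz": -40,"rx": 0.1,"ry": 0.025,"rz": -0.015,"jaw": -1},{"tx": 0,"ty": 0,"tz": 0,"rx": 0,"ry": 0,"rz": 0,"jaw": -1},{"tx": 0,"ty": 0,"tz": 0,"rx": 0,"ry": 0,"rz": 0,"jaw": -1}]'

```text
t: 10.25
eef_pos: [0.6108, -0.0824, 0.1114]
orientation: [0.644, 0.744, 0.119, -0.134]
ft_force: [0.4, -0.4, -0.8]
finger_gap: 0.0084
```

```bash

python3 -c "
from h import *;corr(np.radians(6),.35,(.9945,.1045,0))"
```

```text
t 10.25 pos [ 0.6108 -0.0824  0.1114] rv [-0.0099  0.0031 -0.0382] yaw 0.14286876990366892 z [-0.0461  0.3488 -0.9361] q [-0.06  0.77  0.44  1.64 -0.72  1.09  0.88] F [ 0.4 -0.4 -0.8] gap 0.008391447050028778
```

send_rows --motion '[{"tx": -2,"ty": -14,"tz": -20,"rx": -0.01,"ry": 0,"rz": -0.038,"jaw": -1},{"tx": 0,"ty": 0,"tz": -30,"rx": 0,"ry": 0,"rz": 0,"jaw": -1},{"tx": 0,"ty": 0,"tz": -10,"rx": 0,"ry": 0,"rz": 0,"jaw": -1},{"tx": 0,"ty": 0,"tz": 0,"rx": 0,"ry": 0,"rz": 0,"jaw": -1}]'

```text
t: 10.75
eef_pos: [0.6106, -0.0939, 0.0528]
orientation: [0.658, 0.734, 0.117, -0.124]
ft_force: [-0.5, -0.6, 0.2]
finger_gap: 0.0006
```

```bash

python3 -c "
from h import *;corr(np.radians(6),.35,(.9945,.1045,0))
s=r.sense();W=cam('wrist',s)
a=r.camera('side');b=r.camera('wrist');c=r.camera('scene');z=lambda i:cv2.resize(i,None,fx=4,fy=4,interpolation=cv2.INTER_CUBIC)
cv2.imwrite('pics/a9.png',np.hstack([z(a[170:270,200:300]),z(c[170:270,230:330])])[...,::-1]);cv2.imwrite('pics/w9.png',b[...,::-1])
print(proj(W,[[.6013,-.0427,.074],[.5908,.0567,.082]]))"
```

```text
t 10.75 pos [ 0.6106 -0.0939  0.0528] rv [ 0.0057  0.0093 -0.0029] yaw 0.10768141660043049 z [-0.0281  0.3355 -0.9416] q [-0.03  0.84  0.42  1.66 -0.78  0.99  0.92] F [-0.5 -0.6  0.2] gap 0.0006490013942790876
[[246.48107246 154.88950835]
 [246.66055815 -55.23166674]]
```

View pics/a9.png

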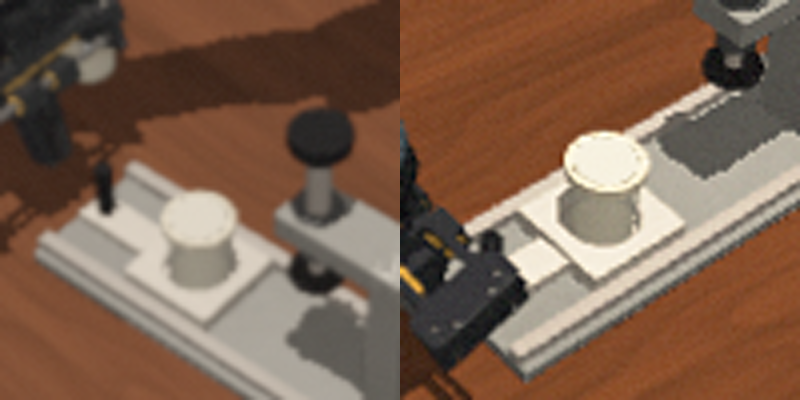

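View pics/w9.png

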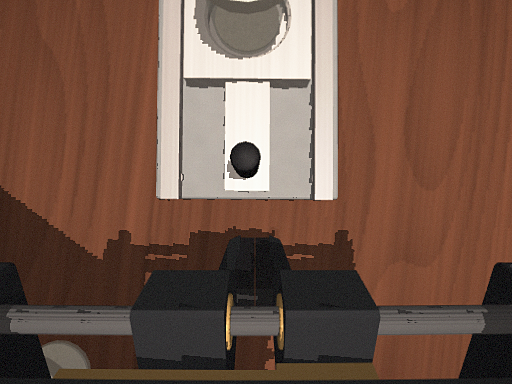

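The closed fingertips (254,240) are behind the post (245,158), and the pot is seated upright at side crop (198,235). I approach and push along the press axis.

send_rows --motion '[{"tx": -4,"ty": 10,"tz": 0,"rx": 0.006,"ry": 0.009,"rz": 0,"jaw": -1},{"tx": -1,"ty": 10,"tz": 0,"rx": 0,"ry": 0,"rz": 0,"jaw": -1},{"tx": -1,"ty": 8,"tz": 0,"rx": 0,"ry": 0,"rz": 0,"jaw": -1},{"tx": -1,"ty": 8,"tz": 0,"rx": 0,"ry": 0,"rz": 0,"jaw": -1},{"tx": -1,"ty": 8,"tz": 0,"rx": 0,"ry": 0,"rz": 0,"jaw": -1},{"tx": 0,"ty": 0,"tz": 0,"rx": 0,"ry": 0,"rz": 0,"jaw": -1}]'

```text
t: 11.65
eef_pos: [0.604, -0.0473, 0.0554]
orientation: [0.657, 0.733, 0.118, -0.128]
ft_force: [1.0, -0.7, 0.3]
finger_gap: 0.0005
```

```bash

python3 -c "
from h import *;corr(np.radians(6),.35,(.9945,.1045,0))
s=r.sense();d=s['eef_pos']-[.5908,.0567,0];print('along',d@[-.1045,.9945,0],'lat',d@[.9945,.1045,0])
b=r.camera('wrist');cv2.imwrite('pics/w10.png',b[...,::-1])"
```

```text
t 11.65 pos [ 0.604  -0.0473  0.0554] rv [ 0.0005  0.0047 -0.0034] yaw 0.10814864187212521 z [-0.0326  0.3404 -0.9397] q [-0.09  0.81  0.4   1.7  -0.79  0.96  0.88] F [ 1.  -0.7  0.3] gap 0.0005219394917867245
along -0.10475664698469281 lat 0.002252155904510565
```

View pics/w10.png

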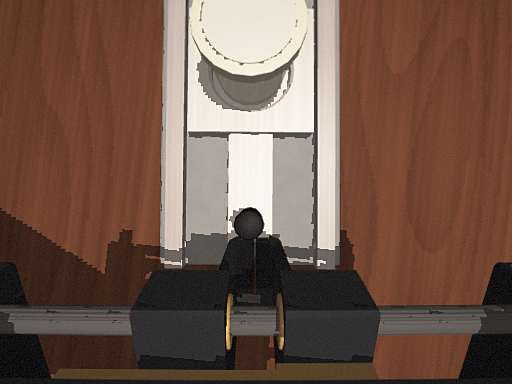

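The fingertip is against the post at (249,224), and the slide is starting to move with the pot upright.

send_rows --motion '[{"tx": -1,"ty": 9,"tz": 0,"rx": 0,"ry": 0,"rz": 0,"jaw": -1},{"tx": -1,"ty": 10,"tz": 0,"rx": 0,"ry": 0,"rz": 0,"jaw": -1},{"tx": -1,"ty": 10,"tz": 0,"rx": 0,"ry": 0,"rz": 0,"jaw": -1},{"tx": -1,"ty": 10,"tz": 0,"rx": 0,"ry": 0,"rz": 0,"jaw": -1},{"tx": -1,"ty": 10,"tz": 0,"rx": 0,"ry": 0,"rz": 0,"jaw": -1},{"tx": -1,"ty": 10,"tz": 0,"rx": 0,"ry": 0,"rz": 0,"jaw": -1},{"tx": -1,"ty": 9,"tz": 0,"rx": 0,"ry": 0,"rz": 0,"jaw": -1},{"tx": 0,"ty": 0,"tz": 0,"rx": 0,"ry": 0,"rz": 0,"jaw": -1}]'

```text
t: 12.7
eef_pos: [0.5964, 0.0245, 0.0555]
orientation: [0.658, 0.733, 0.117, -0.127]
ft_force: [-0.0, 0.5, 0.9]
finger_gap: 0.0006
```

```bash
cat > st.py <<'E'
from h import *;import sys
corr(np.radians(6),.35,(.9945,.1045,0))
s=r.sense();d=s['eef_pos']-[.5908,.0567,0];print('along',d@[-.1045,.9945,0],'lat',d@[.9945,.1045,0])
n=sys.argv[1];b=r.camera('wrist');a=r.camera('side');c=r.camera('scene')
z=lambda i:cv2.resize(i,None,fx=4,fy=4,interpolation=cv2.INTER_CUBIC)
cv2.imwrite(f'pics/{n}a.png',np.hstack([z(a[180:280,220:320]),z(c[130:230,250:350])])[...,::-1]);cv2.imwrite(f'pics/{n}w.png',b[...,::-1])
E
python3 st.py p1
```

```text
t 12.7 pos [0.5964 0.0245 0.0555] rv [ 0.0018  0.0049 -0.0026] yaw 0.10737047526266348 z [-0.0321  0.3392 -0.9402] q [-0.2   0.78  0.38  1.76 -0.82  0.89  0.81] F [-0.   0.5  0.9] gap 0.0005968251289878196
along -0.03264733535778355 lat 0.0022259308461465765
```

View pics/p1a.png

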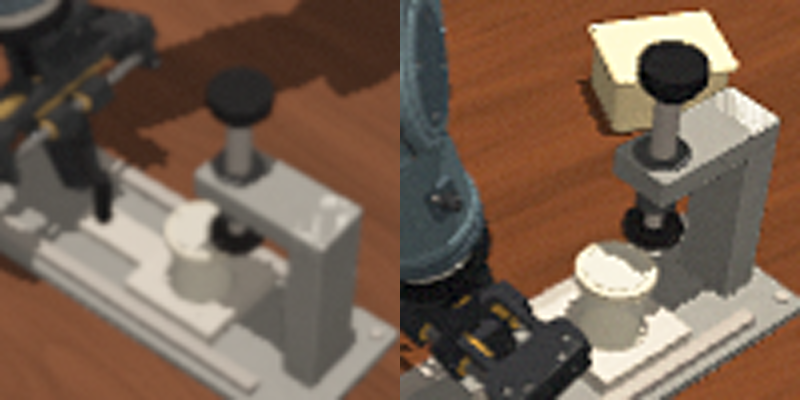

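View pics/p1w.png

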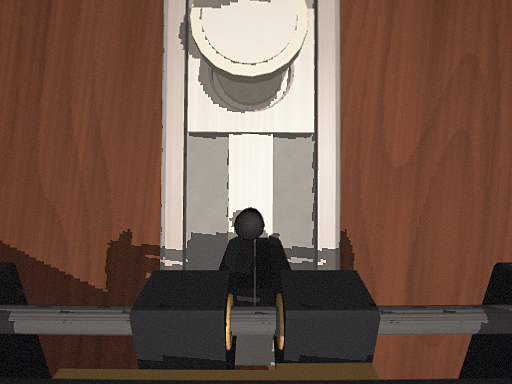

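send_rows --motion '[{"tx": -1,"ty": 9,"tz": 0,"rx": 0,"ry": 0,"rz": 0,"jaw": -1},{"tx": -1,"ty": 9,"tz": 0,"rx": 0,"ry": 0,"rz": 0,"jaw": -1},{"tx": -1,"ty": 9,"tz": 0,"rx": 0,"ry": 0,"rz": 0,"jaw": -1},{"tx": -1,"ty": 6,"tz": 0,"rx": 0,"ry": 0,"rz": 0,"jaw": -1},{"tx": 0,"ty": 0,"tz": 0,"rx": 0,"ry": 0,"rz": 0,"jaw": -1}]'

```text
t: 13.48
eef_pos: [0.5928, 0.0571, 0.0555]
orientation: [0.659, 0.732, 0.117, -0.126]
ft_force: [0.2, -0.5, -0.5]
finger_gap: -0.0
```

```bash
python3 st.py p2; python3 -c "
from h import *
s=r.sense();W=cam('wrist',s)
for uv in [(249,222),(187,131),(314,131)]:
  X=plane(W,uv,.074 if uv[1]>200 else .028);d=X-[.5908,.0567,0];print(X,d@[-.1045,.9945,0],d@[.9945,.1045,0])"
```

```text
t 13.475 pos [0.5928 0.0571 0.0555] rv [0.0041 0.0062 0.0002] yaw 0.10448716454020801 z [-0.0299  0.3372 -0.941 ] q [-0.25  0.77  0.37  1.79 -0.83  0.86  0.77] F [ 0.2 -0.5 -0.5] gap -1.1373473239721296e-05
along 0.00018940148787055666 lat 0.0020640392030809853
[0.58828271 0.07446166 0.074     ] 0.017927031417273812 -0.0006473488542670017
[0.54091497 0.12644092 0.028     ] 0.0745703314916083 -0.04232274026377129
[0.62486153 0.13518783 0.028     ] 0.07449672106986016 0.04207617113349047
```

View pics/p2w.png

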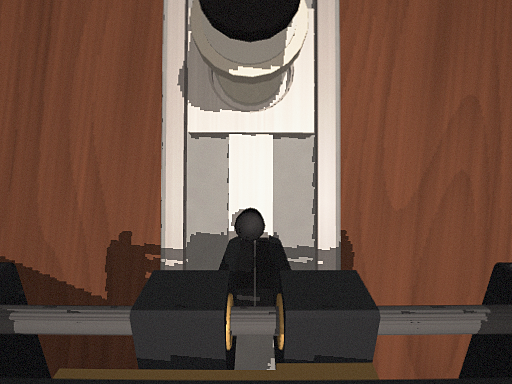

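Plate rear edge at row 131 puts the slide travel at about 117 mm, so about 13 mm remains.

send_rows --motion '[{"tx": -0.5,"ty": 5,"tz": 0,"rx": 0,"ry": 0,"rz": 0,"jaw": -1},{"tx": -0.5,"ty": 5,"tz": 0,"rx": 0,"ry": 0,"rz": 0,"jaw": -1},{"tx": 0,"ty": 2,"tz": 0,"rx": 0,"ry": 0,"rz": 0,"jaw": -1}]'

```text
t: 14.0
eef_pos: [0.5925, 0.0589, 0.0553]
orientation: [0.662, 0.731, 0.114, -0.12]
ft_force: [-1.7, -3.5, 1.7]
finger_gap: 0.0007
```

send_rows --motion '[{"tx": 0,"ty": 2,"tz": 0,"rx": 0,"ry": 0,"rz": 0,"jaw": -1},{"tx": 0,"ty": 2,"tz": 0,"rx": 0,"ry": 0,"rz": 0,"jaw": -1}]'

```text
t: 14.25
eef_pos: [0.5925, 0.0591, 0.0553]
orientation: [0.664, 0.73, 0.112, -0.119]
ft_force: [-1.5, -4.8, 3.3]
finger_gap: 0.0005
```

It is blocked at y=0.059, short of home. I'll look before pushing more.

```bash
python3 st.py p3
```

```text
t 14.25 pos [0.5925 0.0591 0.0553] rv [0.021  0.0088 0.0111] yaw 0.09370308245167494 z [-0.0238  0.3216 -0.9466] q [-0.27  0.77  0.38  1.8  -0.83  0.85  0.75] F [-1.5 -4.8  3.3] gap 0.0005376071119574927
along 0.0021860826162136723 lat 0.0018890004261673345
```

View pics/p3a.png

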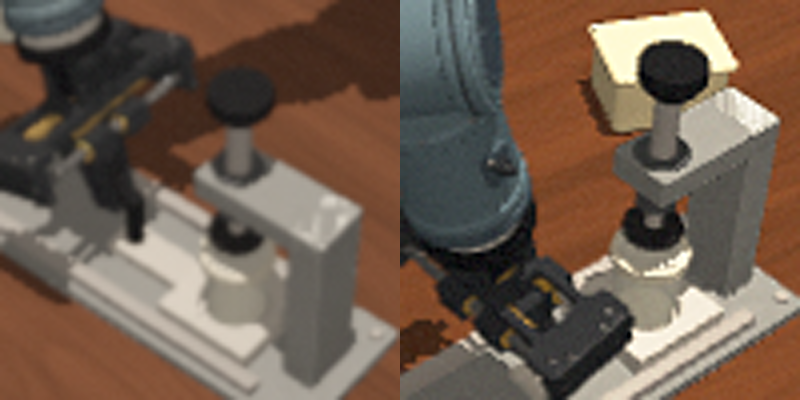

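View pics/p3w.png

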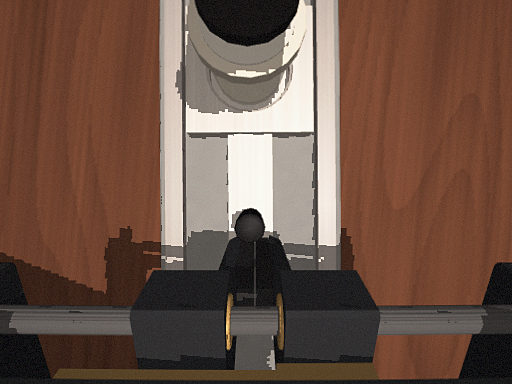

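Pot and foot are already aligned in both views: side crop columns 237 and 237, scene crop columns 652 and 653. The slide evidently did not start fully out. I check this against the knob axis.

```bash
python3 - <<'E'
from h import *
S,D=cam('scene'),cam('side')
out=[]
for n,C,(x0,y0,x1,y1) in [('scene',S,(300,132,335,160)),('side',D,(265,192,295,218))]:
    im=r.camera(n);h=cv2.cvtColor(im,cv2.COLOR_RGB2HSV);m=np.zeros(h.shape[:2],np.uint8);m[y0:y1,x0:x1]=(h[y0:y1,x0:x1,2]<70)
    c=max(cv2.findContours(m,0,1)[0],key=cv2.contourArea);x,y,w,hh=cv2.boundingRect(c);M=cv2.moments(c);print(n,(x,y,w,hh),M['m10']/M['m00'],M['m01']/M['m00'])
    out.append((C,(x+w/2-.5,M['m01']/M['m00'])))
X,e=tri(*out);print('knob mid (z~.236 expected)',X,e)
d=X-[.5908,.0567,0];print('along',d@[-.1045,.9945,0],'lat',d@[.9945,.1045,0])
s=r.sense();W=cam('wrist',s)
for uv in [(249.5,224),(187,132),(314,132)]:
  Y=plane(W,uv,.074 if uv[1]>200 else .028);d=Y-[.5908,.0567,0];print(d@[-.1045,.9945,0],d@[.9945,.1045,0])
# foot & pot lid pixels for ram axis comparisons
for al in (.117,.13): 
    P=[.5908-.1045*al,.0567+.9945*al]
    print(al,[proj(C,[[*P,.25],[*P,.082]]).round(1).tolist() for C in (S,D)])
E
```

```text
scene (310, 141, 17, 15) 317.9659685863874 147.64310645724257
side (265, 192, 30, 23) 278.3289855072464 201.73442028985505
knob mid (z~.236 expected) [0.57893521 0.17097421 0.24489285] [np.float64(4.8), np.float64(4.8)]
along 0.11488557730218464 lat 0.0001421214219671636
0.019952058427044887 -0.0001568057016401303
0.0762112417093758 -0.04112987637428477
0.07532380991321416 0.04265860000230572
0.117 [[[317.8, 144.1], [311.9, 191.3]], [[279.4, 202.2], [278.3, 242.6]]]
0.13 [[[321.3, 142.3], [315.1, 189.4]], [[283.1, 204.3], [281.7, 244.7]]]
```

send_rows --motion '[{"tx": 0,"ty": 5,"tz": 0,"rx": 0,"ry": 0,"rz": 0,"jaw": -1},{"tx": 0,"ty": 5,"tz": 0,"rx": 0,"ry": 0,"rz": 0,"jaw": -1}]'

```text
t: 14.75
eef_pos: [0.5925, 0.0594, 0.0553]
orientation: [0.667, 0.729, 0.109, -0.114]
ft_force: [-2.9, -13.1, 7.5]
finger_gap: 0.0006
```

It holds against 13 N with no motion, so the slide is home on its stop. I back off and rise.

send_rows --motion '[{"tx": 1,"ty": -12,"tz": 0,"rx": 0,"ry": 0,"rz": 0,"jaw": -1},{"tx": 3,"ty": -30,"tz": 0,"rx": 0,"ry": 0,"rz": 0,"jaw": -1},{"tx": 3,"ty": -30,"tz": 20,"rx": 0,"ry": 0,"rz": 0,"jaw": -1},{"tx": 0,"ty": 0,"tz": 60,"rx": 0,"ry": 0,"rz": 0,"jaw": -1},{"tx": 0,"ty": 0,"tz": 60,"rx": -0.16,"ry": 0,"rz": 0,"jaw": -1},{"tx": 0,"ty": 0,"tz": 60,"rx": -0.16,"ry": 0,"rz": 0,"jaw": -1},{"tx": 0,"ty": 0,"tz": 60,"rx": 0,"ry": 0,"rz": 0,"jaw": -1},{"tx": 0,"ty": 0,"tz": 0,"rx": 0,"ry": 0,"rz": 0,"jaw": -1}]'

```text
t: 15.75
eef_pos: [0.5975, -0.0113, 0.3218]
orientation: [0.677, 0.736, -0.01, -0.007]
ft_force: [0.3, -0.1, -0.3]
finger_gap: 0.0007
```

```bash
sed -i 's/^corr.*/corr(np.radians(6))/' st.py; python3 st.py p4
```

```text
t 15.75 pos [ 0.5975 -0.0113  0.3218] rv [ 0.0057 -0.0234  0.0223] yaw 0.08241097245355296 z [-0.0235 -0.0054 -0.9997] q [-0.58  0.46  0.74  1.6  -0.31  1.23  0.3 ] F [ 0.3 -0.1 -0.3] gap 0.0007112098630974947
along -0.06833068282027818 lat -0.0004299988556428087
```

View pics/p4a.png

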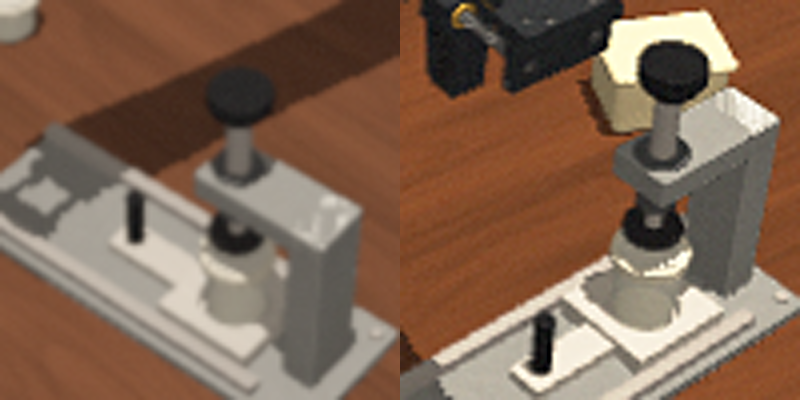

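View pics/p4w.png

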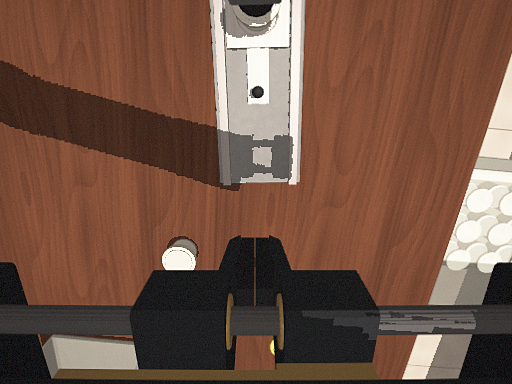

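The slide is home, the pot upright under the foot, and the ram still up. I move towards the knob for a wrist look.

send_rows --motion '[{"tx": -5,"ty": 50,"tz": 0,"rx": 0.006,"ry": -0.023,"rz": 0.022,"jaw": -1},{"tx": -6,"ty": 50,"tz": 0,"rx": 0,"ry": 0,"rz": 0,"jaw": -1},{"tx": 0,"ty": 0,"tz": 0,"rx": 0,"ry": 0,"rz": 0,"jaw": -1},{"tx": 0,"ty": 0,"tz": 0,"rx": 0,"ry": 0,"rz": 0,"jaw": -1}]'

```text
t: 16.4
eef_pos: [0.5791, 0.0885, 0.3079]
orientation: [0.671, 0.741, -0.009, -0.008]
ft_force: [0.9, 0.0, 0.5]
finger_gap: 0.0007
```

```bash
python3 st.py p5; python3 -c "
from h import *
s=r.sense();W=cam('wrist',s);print(proj(W,[[.5785,.174,.25],[.5785,.174,.236]]))"
```

```text
t 16.4 pos [0.5791 0.0885 0.3079] rv [ 0.0032 -0.0234  0.0059] yaw 0.09883343485245755 z [-0.0234 -0.0031 -0.9997] q [-0.74  0.44  0.71  1.65 -0.3   1.19  0.14] F [0.9 0.  0.5] gap 0.0007078672314033041
along 0.03285049464711373 lat -0.008265493696034014
[[266.72324817  92.86609086]
 [266.3710575   92.9004592 ]]
```

View pics/p5w.png

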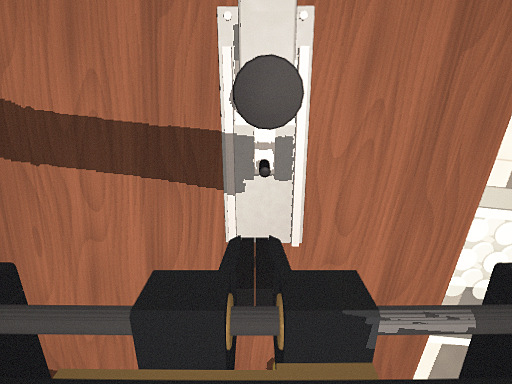

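The knob is seen at (268,91) and was predicted at (267,93), so its axis is about (0.579, 0.175).

send_rows --motion '[{"tx": 0,"ty": 45,"tz": 0,"rx": 0.003,"ry": -0.023,"rz": 0,"jaw": -1},{"tx": 2,"ty": 41,"tz": 0,"rx": 0,"ry": -0.01,"rz": 0,"jaw": -1},{"tx": 0,"ty": 0,"tz": -15,"rx": 0,"ry": 0,"rz": 0,"jaw": -1},{"tx": 0,"ty": 0,"tz": 0,"rx": 0,"ry": 0,"rz": 0,"jaw": -1}]'

```text
t: 17.05
eef_pos: [0.5829, 0.17, 0.2931]
orientation: [0.675, 0.738, 0.004, 0.005]
ft_force: [0.0, -0.1, -0.1]
finger_gap: 0.0003
```

```bash
python3 -c "
from h import *;corr(np.radians(6))"
```

```text
t 17.05 pos [0.5829 0.17   0.2931] rv [0.0013 0.0125 0.0166] yaw 0.08814600092750578 z [ 0.0125 -0.0014 -0.9999] q [-0.85  0.47  0.69  1.64 -0.32  1.14  0.01] F [ 0.  -0.1 -0.1] gap 0.00034173052094059215
```

send_rows --motion '[{"tx": -4,"ty": 5,"tz": -15,"rx": 0,"ry": 0.012,"rz": 0,"jaw": -1},{"tx": 0,"ty": 0,"tz": -15,"rx": 0,"ry": 0,"rz": 0,"jaw": -1},{"tx": 0,"ty": 0,"tz": 0,"rx": 0,"ry": 0,"rz": 0,"jaw": -1}]'

```text
t: 17.42
eef_pos: [0.5789, 0.172, 0.2611]
orientation: [0.677, 0.736, -0.001, 0.001]
ft_force: [-0.1, 0.3, 0.3]
finger_gap: 0.0
```

```bash
python3 -c "
from h import *;corr(np.radians(6))"; python3 st.py p6
```

```text
t 17.425 pos [0.5789 0.172  0.2611] rv [ 0.0023 -0.0006  0.0214] yaw 0.08336633652028258 z [-7.0e-04 -2.3e-03 -1.0e+00] q [-0.84  0.5   0.67  1.67 -0.34  1.09  0.02] F [-0.1  0.3  0.3] gap 3.223123178888238e-05
t 17.425 pos [0.5789 0.172  0.2611] rv [ 0.0023 -0.0006  0.0214] yaw 0.08336633652028258 z [-7.0e-04 -2.3e-03 -1.0e+00] q [-0.84  0.5   0.67  1.67 -0.34  1.09  0.02] F [-0.1  0.3  0.3] gap 3.223123178888238e-05
along 0.11588871263567053 lat 0.0002583688219832491
```

View pics/p6a.png

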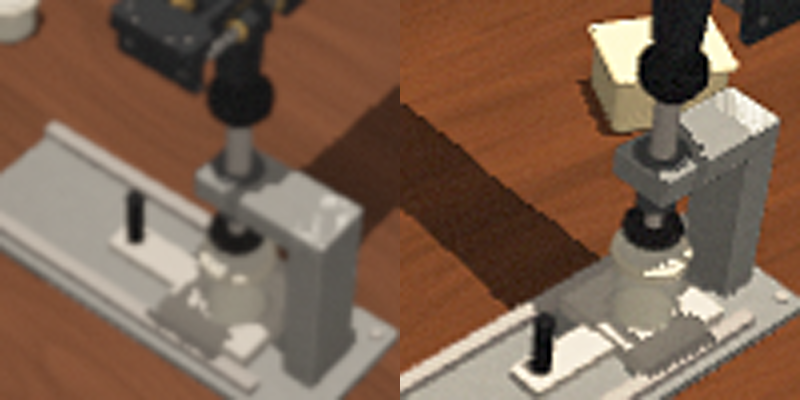

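View pics/p6w.png

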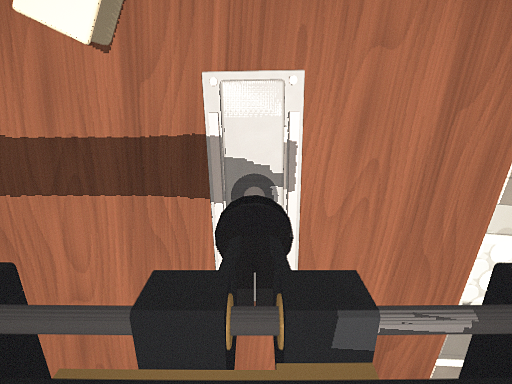

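The fingertips are centred over the knob (254,233). Now I press stepwise.

send_rows --motion '[{"tx": 0,"ty": 2,"tz": -5,"rx": 0,"ry": 0,"rz": 0,"jaw": -1},{"tx": 0,"ty": 0,"tz": -5,"rx": 0,"ry": 0,"rz": 0,"jaw": -1},{"tx": 0,"ty": 0,"tz": -5,"rx": 0,"ry": 0,"rz": 0,"jaw": -1}]'

```text
t: 17.95
eef_pos: [0.5807, 0.1748, 0.2484]
orientation: [0.677, 0.736, 0.001, 0.002]
ft_force: [-1.7, -1.0, 5.1]
finger_gap: 0.0002
```

send_rows --motion '[{"tx": 0,"ty": 0,"tz": -4,"rx": 0,"ry": 0,"rz": 0,"jaw": -1},{"tx": 0,"ty": 0,"tz": -4,"rx": 0,"ry": 0,"rz": 0,"jaw": -1}]'

```text
t: 18.2
eef_pos: [0.5807, 0.1748, 0.2404]
orientation: [0.677, 0.736, 0.002, 0.001]
ft_force: [-1.4, -0.5, 4.6]
finger_gap: 0.0008
```

send_rows --motion '[{"tx": 0,"ty": 0,"tz": -3,"rx": 0,"ry": 0,"rz": 0,"jaw": -1},{"tx": 0,"ty": 0,"tz": -3,"rx": 0,"ry": 0,"rz": 0,"jaw": -1}]'

```text
t: 18.45
eef_pos: [0.5807, 0.1748, 0.2343]
orientation: [0.677, 0.736, 0.002, 0.001]
ft_force: [-2.3, -0.5, 5.1]
finger_gap: 0.0005
```

send_rows --motion '[{"tx": 0,"ty": 0,"tz": -3,"rx": 0,"ry": 0,"rz": 0,"jaw": -1},{"tx": 0,"ty": 0,"tz": -3,"rx": 0,"ry": 0,"rz": 0,"jaw": -1}]'

```text
t: 18.7
eef_pos: [0.5807, 0.1748, 0.2288]
orientation: [0.677, 0.736, 0.002, 0.001]
ft_force: [-4.0, -0.7, 10.6]
finger_gap: 0.0002
```

send_rows --motion '[{"tx": 0,"ty": 0,"tz": -2,"rx": 0,"ry": 0,"rz": 0,"jaw": -1},{"tx": 0,"ty": 0,"tz": -2,"rx": 0,"ry": 0,"rz": 0,"jaw": -1}]'

```text
t: 18.95
eef_pos: [0.5808, 0.1749, 0.2261]
orientation: [0.677, 0.736, 0.002, 0.001]
ft_force: [-4.1, 0.4, 12.4]
finger_gap: 0.0001
```

```bash
python3 st.py p7
```

```text
t 18.95 pos [0.5808 0.1749 0.2261] rv [-0.0024  0.0039  0.0208] yaw 0.08390938305393196 z [ 0.0039  0.0023 -1.    ] q [-0.83  0.54  0.65  1.7  -0.38  1.02  0.04] F [-4.1  0.4 12.4] gap 7.378410956259009e-05
along 0.11856627013149533 lat 0.0023564761539252702
```

View pics/p7a.png

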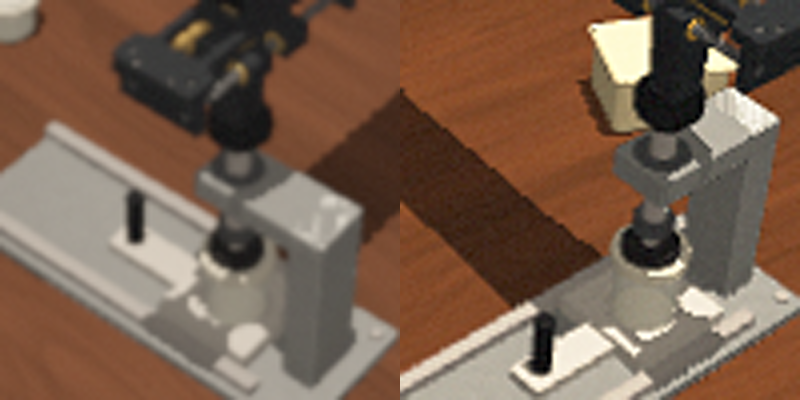

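send_rows --motion '[{"tx": 0,"ty": 0,"tz": -2,"rx": 0,"ry": 0,"rz": 0,"jaw": -1}]'

```text
t: 19.23
eef_pos: [0.5807, 0.1748, 0.2252]
orientation: [0.677, 0.736, 0.002, 0.0]
ft_force: [-5.3, -1.3, 13.1]
finger_gap: 0.0005
```

```bash
cat > av.py <<'E'
from h import *;import sys
F=[];P=[]
for i in range(8):
    c=r.camera('scene' if i%2 else 'side'); s=r.sense();F.append(s['ft_force']);P.append(s['eef_pos'])
    if i%2: b=c
    else: a=c
print(s['t'],np.mean(F,0).round(2),np.std(F,0).round(2),np.mean(P,0).round(4))
z=lambda i,f:cv2.resize(i,None,fx=f,fy=f,interpolation=cv2.INTER_CUBIC)
cv2.imwrite(f'pics/{sys.argv[1]}.png',np.hstack([z(a[215:265,255:305],8),z(b[165:215,287:337],8)])[...,::-1])
E
python3 av.py q1
```

```text
19.625 [-5.14 -0.88 12.98] [0.42 0.42 0.6 ] [0.5807 0.1748 0.2252]
```

View pics/q1.png

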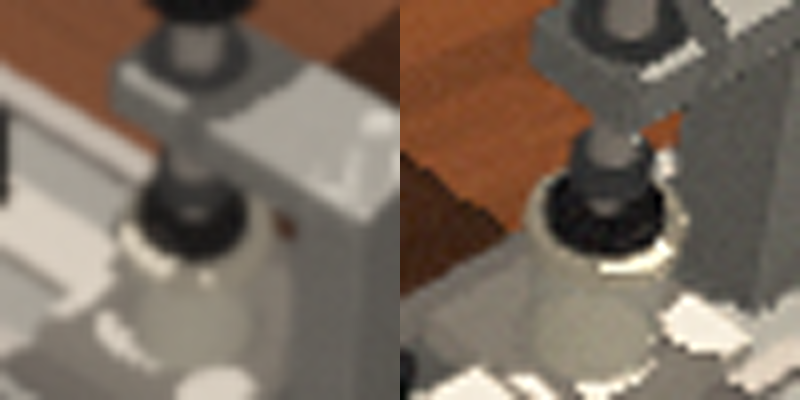

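send_rows --motion '[{"tx": -0.5,"ty": 0,"tz": -3,"rx": 0,"ry": 0,"rz": 0,"jaw": -1}]'

```text
t: 19.75
eef_pos: [0.5807, 0.1749, 0.2236]
orientation: [0.677, 0.736, 0.003, 0.0]
ft_force: [-4.2, -2.0, 14.7]
finger_gap: 0.0004
```

```bash
python3 av.py q2
```

```text
20.15 [-4.56 -0.71 14.06] [0.53 0.71 0.29] [0.5807 0.1749 0.2236]
```

send_rows --motion '[{"tx": 0,"ty": 0,"tz": -2,"rx": 0,"ry": 0,"rz": 0,"jaw": -1}]'

```text
t: 20.27
eef_pos: [0.5807, 0.1749, 0.223]
orientation: [0.677, 0.736, 0.003, 0.0]
ft_force: [-6.5, -0.4, 14.7]
finger_gap: 0.0004
```

```bash
python3 av.py q3; python3 av.py q4; python3 st.py p9
```

```text
20.675 [-6.41 -1.3  14.77] [0.42 0.49 0.4 ] [0.5808 0.1748 0.223 ]
21.075 [-6.14 -0.96 15.06] [0.51 0.39 0.24] [0.5808 0.1748 0.223 ]
t 21.075 pos [0.5808 0.1748 0.223 ] rv [-0.0051  0.0048  0.0211] yaw 0.0835980263185928 z [ 0.0049  0.005  -1.    ] q [-0.82  0.55  0.65  1.71 -0.38  1.01  0.04] F [-6.9 -0.4 15.5] gap 0.0003807948139684577
along 0.11851583768428353 lat 0.0023744340502941676
```

View pics/q4.png

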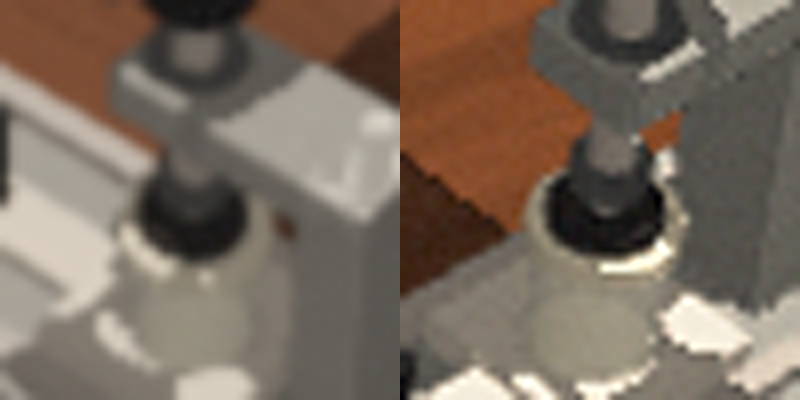

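View pics/p9a.png

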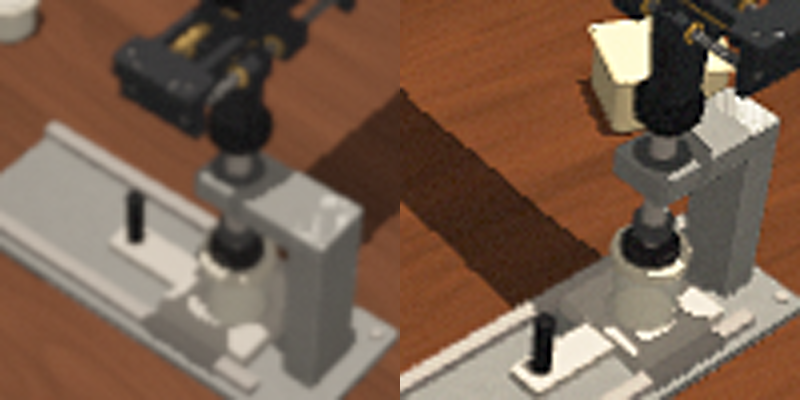

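```bash
python3 -c "
from rig import r
print(r.sense()['eef_pos'],r.sense()['ft_force']);print(r.close_job())"
```

```text
[0.5807362  0.17483571 0.22297478] [-5.98584316 -1.45398734 15.20581929]
the job is handed in; nothing more can be done
None
```

The job is handed in with the arm still holding the knob down. It took about 21 s of the 72 s allowed.

**What I did:** I picked the white tall pot by its lid, stood it in the slide's recess and let go. Then I pushed the slide home by its post and pressed the knob down with the closed fingertips. The short pots, the yellow look-alike and the tub were not touched.

**Last checks:**
- **Pot and slide:** the pot stands upright under the foot in both fixed views. The slide held against a 13 N push with no movement.
- **Slide start:** it took only about 118 mm of travel to get home, so the slide had not started fully out. The measured knob position agreed with this.
- **Knob hold:** the tool height was steady at 0.223 m with about 15 N upward force on the tool.

**Checks that disagreed:** the squeeze comes out near 10.7 mm from the force but near 9 mm from the height, so I stopped between the two. The pictures were too coarse to settle it. There was also a steady sideways force of about 6 N on the fingertips, which did not grow while holding.

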